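# Pull in the box and aim the inspection lamp at it

## Robot

A 6-joint arm with a two-finger parallel gripper is mounted at the origin on a cart in front of the work surface, level with it; the furniture and walls round the work are solid. World frame = base frame: x ahead of the robot, y to its left, z up, the work surface at z = 0. Lengths are in m, angles in rad, forces in N, time in s.
With the tool pointing down it reaches from about 0.275 to 0.85 m from the base axis. Payload 19 kg.
Tool frame: the origin (TCP) lies on the centre line of the jaws, within the pads' length; the fingertips stand 22 mm ahead of it and the grasp point (between the pads) lies 3 mm ahead of it; x points along the fingers, y is the direction in which the jaws open and shut, and the axes are right-handed (so a half turn about x gives the same grasp; the last joint's range is limited). The gripper opens to 85 mm and grips with 20 to 120 N. Pads are 22 mm wide; open, the fingers measure 114 mm over their backs; the gripper's body (76 mm by 85 mm) begins 54 mm behind the grasp point. The pads swing forward as they close: fully open they stand 13 mm farther back than shut.
Start: joints at [0.999, 0.15, 1.437, -0, 1.554, -0.134], TCP at [0.244, 0.521, 0.253] pointing down, gripper open.
Joint ranges: [-2.8, 2.8], [-0.68, 2.1], [0.12, 2.68], [-1.39, 4.53], [0.16, 2.79], [-2.81, 2.81]. Speed limits (rad/s): [1.89, 1.89, 2.22, 3.01, 3.01, 3.01].

## Interface

Orientations are given as a rotation vector (axis times angle).
In Python, from plant import robot gives the robot as it stands.
- The arm moves only by the shell command python3 -m handwheel 'ROWS' [FORCE]. ROWS is JSON, a list of rows, each a list of 3 entries, a list of its own where there are three numbers: the finger opening in cm, from 0 to 8.54, then the shift along the tool's x, y, z in cm, then the turn about the tool's x in rad. A call has 1 to 5 rows; each row is the pose to reach, as a shift and turn from the pose commanded when the call began, along the tool's axes at that moment; what a row does not reach only later rows make up. A row lasts 1/10 s, in which the tool goes at most 50 mm and 8.59 degrees, less where a joint would pass 70% of its speed; a pose out of reach is approached as far as the arm can. A call with a gripper value outside its range is refused whole. The fingers move at their own pace and stop on an object; FORCE is the grip in N (left out, the last holds). Time passes only in rows, so rows that repeat a pose let the fingers close. It gives the time, the measured TCP pose, the force and the opening at its end, in the units of the state.
- robot.observe(): the state, without advancing time (a new reading comes with each control period).
- robot.capture(name): name is "side" or "top" or "wrist"; returns (picture, depth): 400x640x3 uint8, blue, green, red; 400x640 float32, m along the optical axis (not along the pixel's ray), 0 where there is no reading.
- robot.get_calibration(name): a dict with "K" (3x3 intrinsics, pixels), "xyz" and "attitude" of the camera in the world. Camera axes: x right, y up, looking along -z (the intrinsics and any distortion apply to the point x, -y, -z); pixel columns grow to the right and rows downward; lengths in m; the calibration is good to about 2 mm. A picture is of the moment at which its call begins: read the wrist's pose just before it. get_calibration takes no time and is no camera call; for the wrist camera it gives the pose at the moment of the call.
- robot.job_done(): hands the job in, once; it reports no verdict.
The state is a dict: "time_s": time; "joint_positions": joint angles; "qd": joint speeds; "joint_efforts": joint torques, N m; "eef_pos": TCP position; "tool_rot": TCP orientation; "force": force on the tool from outside, world axes, zero at the start; "wrist_torque": the same for the moment, N m; "width": finger opening in m.
Only numpy, scipy, OpenCV 4.12 (cv2) and the standard library are available. Lean on these libraries where they do the work, as an engineer would, in place of code of your own. Each camera call takes 0.05 s, during which the arm holds its last target.

## Task

Slide the blue open box towards you by its far side, without lifting it off the bench or tipping it, until it sits in the middle of the dark rubber mat. Then turn and tilt the head of the inspection lamp so that it shines straight at the middle of the box. Do not knock over or shift the green vial or the calipers.

Things in the scene. Friction and masses are not known exactly. Their poses are not given: they have to be found in the camera images.
- bin: open blue card box with pale strips lying in it, solid up to 20 mm above its underside, 98 mm along its x, 86 mm along its y, 40 mm high, about 0.3 kg; upright flat walls 2 mm thick. Too wide to grasp across; it slides on the bench. Origin: centre of its underside, z up. Starts with its x roughly along world y, so a 98 mm wide side is the far one; behind it 40 mm or more are clear.
- bin_mid (a point): the middle of the blue box, 30 mm above its underside; the point to aim the lamp at
- mat: dark rubber mat with a thin grey line round it, 158 mm along its own x, 150 mm along its own y, under 2 mm thick, lying on the bench nearer the robot than the box; it neither moves nor stops things sliding over it. Origin: its centre, on the bench top (z = 0).
- lamp: inspection lamp, 163 mm high with its head upright, right of the mat: a round black base (90 mm across, bolted down), a U-shaped yoke that swivels on it, in the yoke a grey head that tilts. Origin: centre of the base's underside, on the vertical swivel axis; its x is the level direction in which the head shines at swivel 0, tilt 0.
- lamp_head (a point): centre of the lamp head, on the swivel and tilt axes, 125 mm above the bench; turns with the head: x is where it shines (out of the white face with yellow dots), y the tilt axis, z to its top edge. Head: flat block 26 mm thick (x), 104 wide (y), 76 high (z), ribs low on the back; yoke arms and knobs at |y| = 58 to 73 mm. The top edge is free to pinch across its thickness or push.
- lamp_swivel (a joint): swivel of the lamp about the vertical, rad, -1.5 to 1.5; grows counterclockwise seen from above; stiff (about 0.12 N m of friction), stays where it is left; starts turned clockwise away from the mat
- lamp_tilt (a joint): tilt of the lamp head about its y axis, rad, -0.5 to 1.1; 0 is upright (shines level), positive shines downwards (the top edge leans over to the lit side); stiff (about 0.15 N m of friction), stays where it is left
- vial: bystander: green oil vial with a white cap, 25 mm across, 67 mm high, stands upright to the left of the mat. Origin: centre of its underside
- gauge: bystander: steel vernier calipers, 190 x 76 x 9 mm, lying flat right of the lamp, near the bench's front edge. Origin: centre of its underside

How it is judged:
By the outcome, as a careful person would: the job done as asked, in the order asked, and still so for the second after the job is handed in, with the robot touching nothing.
It also fails if it takes over 48 s, if anything falls off the work surface, if the arm or the gripper's body presses on something with over 40 N, if the wrist force passes 120 N, or if a joint passes its speed limit or range.

## Working session

There is one attempt and no reset: what is moved stays moved. The work goes in short steps, Python scripts to look and compute and a shell command to move; the robot and the scene stay as the last step left them, time stands still between calls to the robot, and variables do not carry over. Pictures are saved under pics/ and viewed, and the job is handed in when it is done.

```bash
mkdir -p pics; ls
python3 - <<'E'
from plant import robot
import cv2
print(robot.observe())
for n in ["side","top","wrist"]:
    c=robot.get_calibration(n);print(n,c)
    p,d=robot.capture(n);cv2.imwrite(f"pics/{n}0.png",p)
    import numpy as np;np.save(f"pics/{n}0.npy",d)
E
```

```text
pics
{'time_s': 0.0, 'joint_positions': array([ 9.99000953e-01,  1.50981777e-01,  1.43800782e+00, -7.37854437e-06,
        1.55382900e+00, -1.33997374e-01]), 'qd': array([ 0.00051896, -0.00043854, -0.00079816,  0.00196659, -0.00173191,
       -0.00170813]), 'joint_efforts': array([-5.51408793e-04, -7.13052106e+01, -5.70861483e+01, -2.91206306e-04,
        9.04994609e-03, -5.14759427e-05]), 'eef_pos': array([0.24366649, 0.52057328, 0.25268941]), 'tool_rot': array([ 0.34245615,  1.54380764, -0.3442792 ]), 'force': array([ 0.49811356, -0.54605359, -0.54791393]), 'wrist_torque': array([-0.05484896,  0.00829331, -0.00438943]), 'width': 0.08529629334062995}
side {'K': array([[517.40332645,   0.        , 327.43826303],
       [  0.        , 517.40332645, 201.61728761],
       [  0.        ,   0.        ,   1.        ]]), 'xyz': array([-0.12760575,  1.27396446,  0.73704369]), 'attitude': array([ 0.36472422, -1.40356968, -2.31020285])}
top {'K': array([[464.7681412 ,   0.        , 327.70461924],
       [  0.        , 464.7681412 , 204.23579096],
       [  0.        ,   0.        ,   1.        ]]), 'xyz': array([0.23667981, 0.18845556, 1.40074789]), 'attitude': array([ 0.11259926, -0.1584374 , -1.54737745])}
wrist {'K': array([[332.38108269,   0.        , 321.68543535],
       [  0.        , 332.38108269, 197.25513435],
       [  0.        ,   0.        ,   1.        ]]), 'xyz': array([0.18088356, 0.54996808, 0.37268777]), 'attitude': array([-0.24844891, -0.15798482,  1.12490713])}
```

View pics/side0.png

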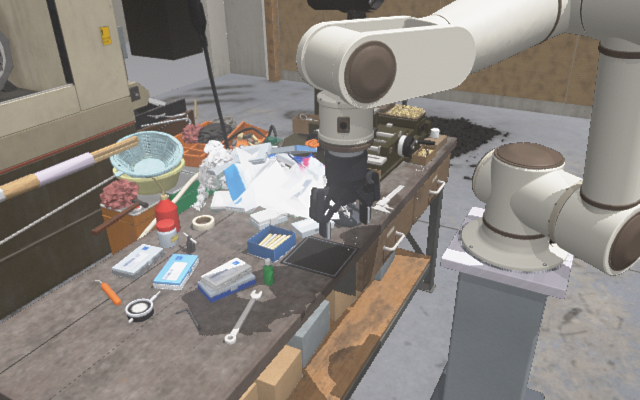

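View pics/top0.png

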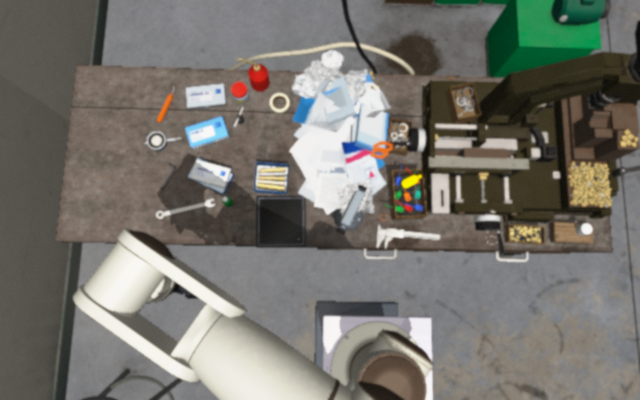

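View pics/wrist0.png

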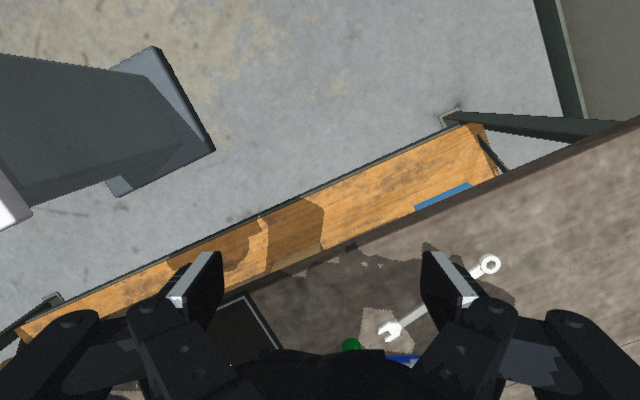

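```bash
cat > h.py <<'E'
import numpy as np, cv2
from scipy.spatial.transform import Rotation as R
from plant import robot
def ray(c,u,v):
    K=c["K"]; u=np.asarray(u,float);v=np.asarray(v,float)
    d=np.stack([(u-K[0,2])/K[0,0],-(v-K[1,2])/K[1,1],-np.ones_like(u)],-1)
    return d@R.from_rotvec(c["attitude"]).as_matrix().T
def plane(c,u,v,z):
    d=ray(c,u,v); t=(z-c["xyz"][2])/d[...,2]; return c["xyz"]+d*t[...,None]
def cloud(c,depth):
    v,u=np.mgrid[0:depth.shape[0],0:depth.shape[1]]
    return c["xyz"]+ray(c,u,v)*depth[...,None]
def proj(c,P):
    p=(np.atleast_2d(P)-c["xyz"])@R.from_rotvec(c["attitude"]).as_matrix(); K=c["K"]
    return np.stack([K[0,0]*p[:,0]/-p[:,2]+K[0,2],K[1,1]*-p[:,1]/-p[:,2]+K[1,2]],-1)
def shot(n,name,crop=None,s=1):
    c=robot.get_calibration(n);p,d=robot.capture(n)
    q=p if crop is None else p[crop[1]:crop[3],crop[0]:crop[2]]
    cv2.imwrite(f"pics/{name}.png",cv2.resize(q,None,fx=s,fy=s,interpolation=cv2.INTER_CUBIC))
    return c,p,d
E
python3 - <<'E'
from h import *
p=cv2.imread("pics/top0.png"); cv2.imwrite("pics/t0c.png",cv2.resize(p[140:260,200:380],None,fx=4.4,fy=4.4,interpolation=cv2.INTER_CUBIC))
c=robot.get_calibration("top"); d=np.load("pics/top0.npy"); X=cloud(c,d)
p=p.astype(int)
# blue rim pixels
hsv=cv2.cvtColor(p.astype(np.uint8),cv2.COLOR_BGR2HSV)
reg=np.zeros(d.shape,bool);reg[150:200,245:300]=1
m=reg&(X[...,2]>0.012)&(X[...,2]<.06)
print("bin px",m.sum(),X[m].min(0),X[m].max(0),X[m].mean(0))
u=np.argwhere(m)[:,::-1]; print(cv2.minAreaRect((X[m][:,:2]*1000).astype(np.float32)))
# lamp area
reg=np.zeros(d.shape,bool);reg[170:235,325:385]=1
m=reg&(X[...,2]>0.05)
print("lamp",m.sum(),X[m].min(0),X[m].max(0)); print(np.percentile(X[m],[1,50,99],axis=0))
h=X[m]; 
import sys
for a,b in [(.05,.1),(.1,.13),(.13,.15),(.15,.18)]:
    k=h[(h[:,2]>a)&(h[:,2]<b)]
    if len(k)>4: print(a,b,len(k),k.mean(0),cv2.minAreaRect((k[:,:2]*1000).astype(np.float32)))
reg=np.zeros(d.shape,bool);reg[190:212,215:240]=1
m=reg&(X[...,2]>0.03); print("vial",X[m].min(0),X[m].max(0),m.sum())
for (a,b) in [(257,197),(304,196),(305,244),(258,246)]: print("mat c",plane(c,a,b,0.001))
for (a,b) in [(257,163),(288,161),(288,191),(256,191)]: print("bin c",plane(c,a,b,0.04))
E
```

```text
bin px 734 [0.50899639 0.23726523 0.01201464] [0.59977494 0.3744341  0.04656586] [0.55289104 0.32361719 0.02496962]
((553.879150390625, 304.49737548828125), (137.64857482910156, 88.17221069335938), 87.8226089477539)
lamp 2272 [ 0.23667981 -0.01496351  0.05005718] [0.57431442 0.18845556 1.40074789]
[[0.38194035 0.00952405 0.05400578]
 [0.50445059 0.09610559 0.11350481]
 [0.56281146 0.16066877 0.16843646]]
0.05 0.1 867 [0.5046816  0.12167186 0.07748615] ((505.601806640625, 74.0414810180664), (128.81640625, 173.9669189453125), 3.320034980773926)
0.1 0.13 783 [0.51855156 0.06577229 0.11725589] ((485.0602111816406, 68.54684448242188), (190.81607055664062, 149.645263671875), 12.152481079101562)
0.13 0.15 215 [0.49152747 0.07693839 0.13437117] ((472.27618408203125, 86.72036743164062), (71.18827056884766, 196.1259765625), 74.80754089355469)
0.15 0.18 393 [0.44530207 0.08837232 0.16285665] ((446.410888671875, 87.8230972290039), (27.974119186401367, 104.08010864257812), 64.36628723144531)
vial [0.23667981 0.18845556 0.03057699] [0.48919178 0.46278967 1.40074789] 69
mat c [0.49949822 0.36565179 0.001     ]
mat c [0.50580845 0.22245782 0.001     ]
mat c [0.35884588 0.21574959 0.001     ]
mat c [0.35016078 0.35631941 0.001     ]
bin c [0.59612374 0.36513152 0.04      ]
bin c [0.6046279  0.27237991 0.04      ]
bin c [0.51241418 0.26951318 0.04      ]
bin c [0.5102592  0.36444644 0.04      ]
```

Run:
```python
from h import *
p=cv2.imread("pics/side0.png"); cv2.imwrite("pics/s0c.png",cv2.resize(p[170:320,190:410],None,fx=3.6,fy=3.6,interpolation=cv2.INTER_CUBIC))
```

```text
(no output)
```

View pics/t0c.png

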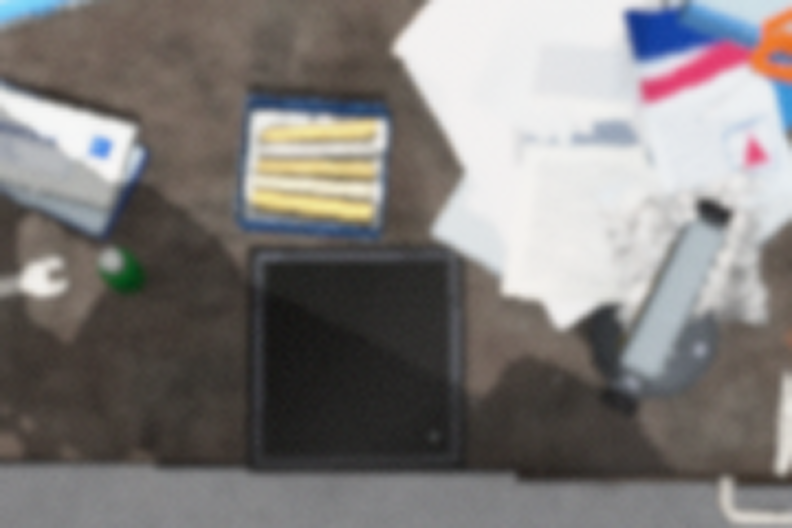

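View pics/s0c.png

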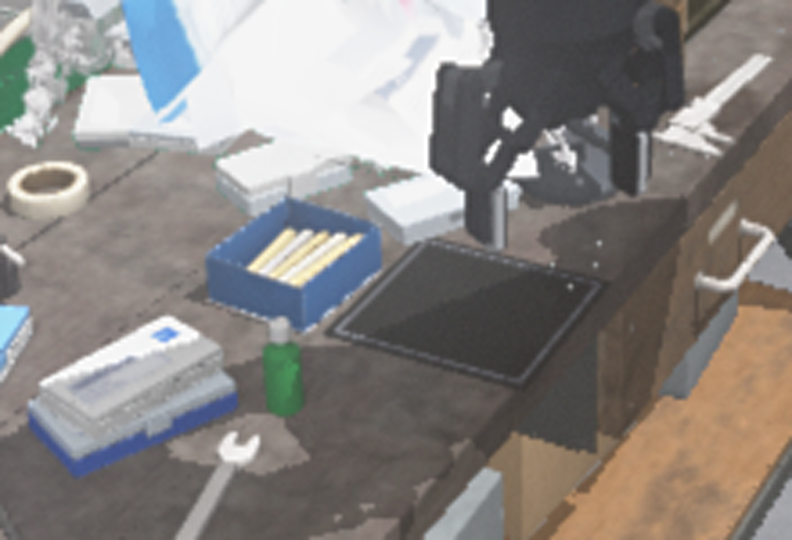

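```bash
cat >> h.py <<'E'
def T():
    s=robot.observe(); return np.array(s["eef_pos"]),R.from_rotvec(s["tool_rot"]).as_matrix(),s
def togo(target,yawdir=None):
    """tool-frame shift (cm) and turn (rad) to have TCP at target with tool y along yawdir angle (mod pi)"""
    p,M,s=T(); d=M.T@(np.array(target)-p)*100
    a=None
    if yawdir is not None:
        cur=np.arctan2(M[1,1],M[0,1]); dw=(yawdir-cur+np.pi/2)%np.pi-np.pi/2
        a=dw*np.sign(M[2,0])  # tool x is down -> turn is minus
    print("shift cm",d.round(2),"turn",None if a is None else round(a,3),"q",s["joint_positions"].round(2),"t",s["time_s"])
E
python3 - <<'E'
from h import *
p,M,s=T(); print(M.round(3), np.arctan2(M[1,1],M[0,1]))
for n in ["top","side"]:
    im=cv2.imread(f"pics/{n}0.png"); d=np.load(f"pics/{n}0.npy"); c=robot.get_calibration(n); X=cloud(c,d)
    ok=(d>0)&(X[...,2]>0.008)&(X[...,2]<0.05)
    roi=(X[...,0]>.46)&(X[...,0]<.65)&(X[...,1]>.25)&(X[...,1]<.40)
    hsv=cv2.cvtColor(im,cv2.COLOR_BGR2HSV)
    blue=(hsv[...,0]>95)&(hsv[...,0]<125)&(hsv[...,1]>90)
    m=roi&blue
    v,u=np.nonzero(m)
    if n=="top":
        P=plane(c,u,v,0.04)
        r=cv2.minAreaRect((P[:,:2]*1000).astype(np.float32)); print("bin",len(u),r)
    P=X[m&ok]; print(n,len(P),cv2.minAreaRect((P[:,:2]*1000).astype(np.float32)),P[:,2].max(), np.percentile(P[:,2],98))
    g=(hsv[...,0]>40)&(hsv[...,0]<85)&(hsv[...,1]>100)&(X[...,0]>.4)&(X[...,0]<.55)&(X[...,1]>.42)&(X[...,1]<.52)&(d>0)
    P=X[g]; print("vial",len(P),P.min(0),P.max(0),P.mean(0))
    print("bench z",np.median(X[(X[...,0]>.38)&(X[...,0]<.48)&(X[...,1]>.25)&(X[...,1]<.33)&(d>0)&(X[...,2]<.05)],axis=0))
    # clutter map behind the bin
    for x0 in np.arange(.46,.72,.02):
        print(round(x0,2),[int(1000*np.percentile(X[...,2][(d>0)&(abs(X[...,0]-x0)<.01)&(abs(X[...,1]-y0)<.01)],90)) if ((d>0)&(abs(X[...,0]-x0)<.01)&(abs(X[...,1]-y0)<.01)).any() else -1 for y0 in np.arange(.1,.44,.02)])
E
```

```text
[[-0.001  0.424  0.906]
 [-0.001  0.906 -0.424]
 [-1.    -0.001 -0.   ]] 1.1329545783489372
bin 129 ((553.0863037109375, 321.73388671875), (90.4698486328125, 93.4105453491211), 87.84297943115234)
top 112 ((558.3417358398438, 322.4645080566406), (91.70973205566406, 95.61680603027344), 87.70645141601562) 0.044222620783324285 0.042969780612707266
vial 39 [0.46750344 0.4383132  0.00661955] [0.48597331 0.45354502 0.05344085] [0.47457177 0.44354846 0.03568008]
bench z [0.42358824 0.28957983 0.00159944]
0.46 [162, 79, 62, 58, 53, 4, 5, 6, 6, 6, 5, 5, 5, 4, 5, 5, 4]
0.48 [92, 82, 65, 61, 56, 22, 5, 5, 5, 4, 6, 4, 6, 5, 3, 4, 3]
0.5 [103, 85, 71, 62, 59, 24, 21, 7, 5, 9, 7, 5, 6, 4, 3, 4, 4]
0.52 [119, 92, 78, 72, 66, 45, 23, 22, 3, 32, 32, 36, 33, 34, 36, 4, 4]
0.54 [129, 101, 90, 84, 76, 49, 50, 5, 4, 39, 29, 29, 32, 33, 30, 3, 3]
0.56 [142, 112, 104, 104, 100, 54, 60, 4, 3, 30, 26, 27, 26, 27, 32, 3, 4]
0.58 [153, 120, 108, 107, 103, 94, 78, 72, 5, 21, 21, 21, 21, 21, 36, 4, 4]
0.6 [163, 174, 113, 108, 103, 96, 88, 85, 83, 38, 34, 37, 34, 32, 26, 4, 3]
0.62 [172, 185, 114, 109, 102, 93, 88
[... 886 characters left out ...]
37, 37, 36, 1, 2]
0.54 [125, 105, 93, 82, 74, 47, 22, 17, -567, 37, 27, 29, 28, 30, 36, 2, 2]
0.56 [131, 112, 104, 94, 91, 52, 18, -451, -452, 31, 22, 23, 23, -450, 30, 2, 0]
0.58 [134, 119, 106, 101, 97, 94, 65, 64, -448, 37, 19, 19, 19, -449, 29, 1, -404]
0.6 [146, 140, 112, 106, 100, 93, 86, 85, -447, 36, 35, 35, 37, 34, 22, 3, -1]
0.62 [148, 175, 114, 107, 99, 92, 85, 87, 90, -449, -452, -451, 2, 2, 1, 2, 3]
0.64 [151, 121, 113, 107, 99, 90, 87, 87, 87, 3, 2, 2, 2, 2, 3, 2, 2]
0.66 [156, 128, 125, 110, 100, 91, 87, 86, 27, 2, 3, 2, 2, 2, 2, 2, 1]
0.68 [160, 176, 176, 174, 138, 127, 101, 58, 53, 3, 2, 1, 2, 1, 2, 2, 2]
0.7 [191, 188, 181, 174, 154, 131, 119, 92, 2, 1, 2, 1, 1, 2, 1, 2, 3]
```

Run:
```python
from h import *
togo([.56,.30,.32],np.pi/2)
```

```text
shift cm [-6.72 -6.58 38.  ] turn -0.438 q [ 1.    0.15  1.44  0.    1.55 -0.13] t 0.15
```

```bash
python3 -m handwheel '[[8.5,[-6.7,-6.6,38],-0.44],[8.5,[-6.7,-6.6,38],-0.44],[8.5,[-6.7,-6.6,38],-0.44],[8.5,[-6.7,-6.6,38],-0.44],[8.5,[-6.7,-6.6,38],-0.44]]'; python3 -c "
from h import *
togo([.56,.30,.32],np.pi/2)"
```

```text
time_s: 0.65
eef_pos: [0.4337, 0.388, 0.2935]
tool_rot: [-0.004, 1.571, 0.003]
force: [0.1, 1.0, 0.3]
width: 0.0851
shift cm [-2.65 -8.86 12.59] turn 0.004 q [ 0.6   0.16  1.35  0.    1.63 -0.98] t 0.65
```

```bash
python3 -m handwheel '[[4.5,[-2.6,-8.7,12.6],0],[4.5,[-2.6,-8.7,12.6],0],[4.5,[-2.6,-8.7,12.6],0],[4.5,[-2.6,-8.7,12.6],0],[4.5,[-2.6,-8.7,12.6],0]]'
python3 - <<'E'
from h import *
togo([.56,.30,.32],np.pi/2)
c,p,d=shot("wrist","w1"); np.save("pics/w1.npy",d); import pickle;pickle.dump(c,open("pics/w1.pkl","wb"))
c,p,d=shot("top","t1"); np.save("pics/t1.npy",d)
E
```

```text
time_s: 1.15
eef_pos: [0.5597, 0.3016, 0.3185]
tool_rot: [-0.0, 1.572, -0.0]
force: [-0.1, 0.1, -0.1]
width: 0.0448
shift cm [-0.15 -0.16  0.03] turn 0.0 q [ 0.37  0.27  1.17 -0.    1.71 -1.2 ] t 1.15
```

View pics/w1.png

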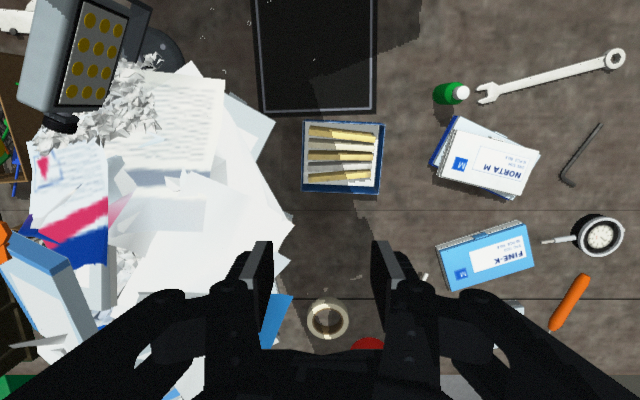

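Run:
```python
from h import *
import pickle
c=pickle.load(open("pics/w1.pkl","rb")); d=np.load("pics/w1.npy"); im=cv2.imread("pics/w1.png"); X=cloud(c,d)
hsv=cv2.cvtColor(im,cv2.COLOR_BGR2HSV)
reg=np.zeros(d.shape,bool);reg[112:202,292:392]=1
m=reg&(X[...,2]>0.010)&(X[...,2]<.05)
cnt,_=cv2.findContours(m.astype(np.uint8),cv2.RETR_EXTERNAL,cv2.CHAIN_APPROX_NONE)
cn=max(cnt,key=cv2.contourArea)[:,0]
print("img rect",cv2.minAreaRect(cn))
top=reg&(X[...,2]>.034)&(X[...,2]<.046); P=X[top]; print("rim",len(P),cv2.minAreaRect((P[:,:2]*1000).astype(np.float32)),np.median(P[:,2]))
z=im.copy(); cv2.drawContours(z,[cn.reshape(-1,1,2)],-1,(0,0,255),1)
cv2.imwrite("pics/w1c.png",cv2.resize(z[0:205,230:400],None,fx=2.9,fy=2.9,interpolation=cv2.INTER_CUBIC))
b=X[(d>0)&(abs(X[...,0]-.5)<.02)&(abs(X[...,1]-.4)<.01)]; print("bench",np.median(b[:,2]))
```

```text
img rect ((341.91290283203125, 156.82919311523438), (83.14388275146484, 72.06121063232422), 2.726310968399048)
rim 459 ((555.8549194335938, 325.3650207519531), (98.20367431640625, 86.3110580444336), 87.30934143066406) 0.03890523246593092
bench -0.0004168818967786314
```

View pics/w1c.png

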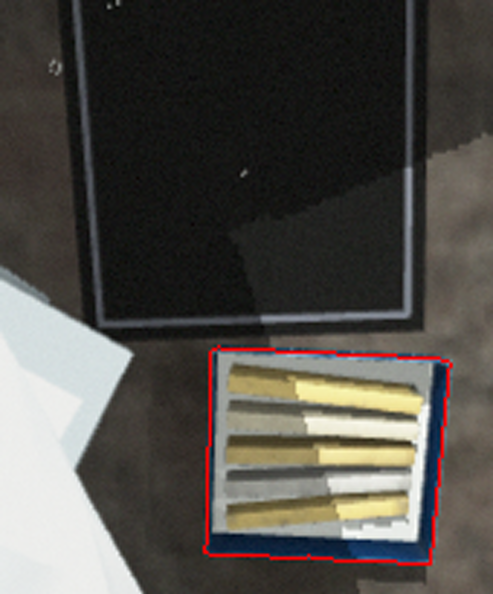

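Run:
```python
from h import *
import pickle
c=pickle.load(open("pics/w1.pkl","rb"))
for u,v in [(62,0),(85,343),(423,329),(428,0)]: print("w",plane(c,230+u/2.9,v/2.9,.001))
t=robot.get_calibration("top")
for u,v in [(250,247),(463,247),(465,467),(247,467)]: print("t",plane(t,200+u/4.4,140+v/4.4,.001))
im=cv2.imread("pics/top0.png"); g=cv2.cvtColor(im,cv2.COLOR_BGR2GRAY)
m=np.zeros_like(g); r=(slice(190,250),slice(245,315)); m[r]=(g[r]<62)
m=cv2.morphologyEx(m,cv2.MORPH_CLOSE,np.ones((3,3)))
n,l,s,ce=cv2.connectedComponentsWithStats(m); print(s)
v,u=np.nonzero(m)
cv2.imwrite("pics/m.png",cv2.resize(np.hstack([g[180:260,240:320],m[180:260,240:320]*255]),None,fx=5,fy=5))
```

```text
w [0.37529103 0.2192014  0.001     ]
w [0.51011919 0.22147373 0.001     ]
w [0.50417562 0.37063012 0.001     ]
w [0.37534567 0.36692672 0.001     ]
t [0.5021682  0.36631843 0.001     ]
t [0.50546716 0.2186926  0.001     ]
t [0.35246188 0.21354248 0.001     ]
t [0.34964696 0.36186375 0.001     ]
[[     0      0    640    400 253175]
 [   245    195     70     52   2825]]
```

View pics/m.png

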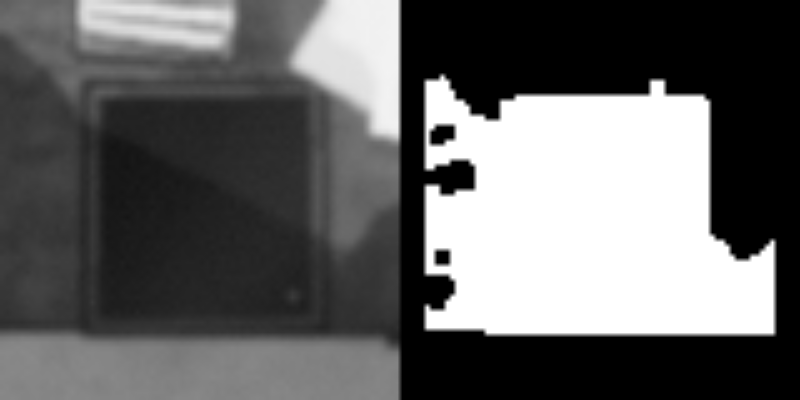

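Run:
```python
from h import *
togo([.598,.3234,.12],np.radians(-2.7))
```

```text
shift cm [19.89  2.02  4.02] turn -1.521 q [ 0.38  0.27  1.17  0.    1.71 -1.2 ] t 1.25
```

```bash
python3 -m handwheel '[[3,[2,0.4,0.8],0.15],[3,[4,0.8,1.6],0.3],[3,[6,1.2,2.4],0.45],[3,[8,1.6,3.2],0.6],[3,[10,2,4],0.75]]' 30; python3 -m handwheel '[[3,[1,0,0],0.15],[3,[2,0,0],0.3],[3,[3,0,0],0.45],[3,[4,0,0],0.6],[3,[5,0,0],0.75]]';python3 -c "
from h import *
togo([.598,.3234,.10],np.radians(-2.7))"
```

```text
time_s: 1.75
eef_pos: [0.5975, 0.3242, 0.2186]
tool_rot: [0.588, 1.49, -0.588]
force: [0.6, -0.5, -0.2]
width: 0.0305
time_s: 2.25
eef_pos: [0.5972, 0.3241, 0.1689]
tool_rot: [1.158, 1.241, -1.158]
force: [-0.5, -0.3, -1.0]
width: 0.0301
shift cm [6.89 0.07 0.07] turn 0.116 q [0.38 0.4  1.29 0.   1.45 0.31] t 2.25
```

```bash
python3 -m handwheel '[[3,[2,0.1,0.1],0.12],[3,[4,0.1,0.1],0.12],[3,[6,0.1,0.1],0.12],[3,[7,0.1,0.1],0.12],[3,[7,0.1,0.1],0.12]]'
python3 - <<'E'
from h import *
togo([.598,.3234,.047],np.radians(-2.7))
c,p,d=shot("wrist","w2"); np.save("pics/w2.npy",d)
shot("side","s2",(190,120,410,290),3.6)
E
```

```text
time_s: 2.75
eef_pos: [0.5984, 0.3224, 0.0981]
tool_rot: [1.241, 1.188, -1.245]
force: [0.0, -0.3, 0.4]
width: 0.0304
shift cm [ 5.11 -0.03 -0.1 ] turn 0.002 q [0.38 0.45 1.37 0.   1.32 0.43] t 2.75
```

View pics/w2.png

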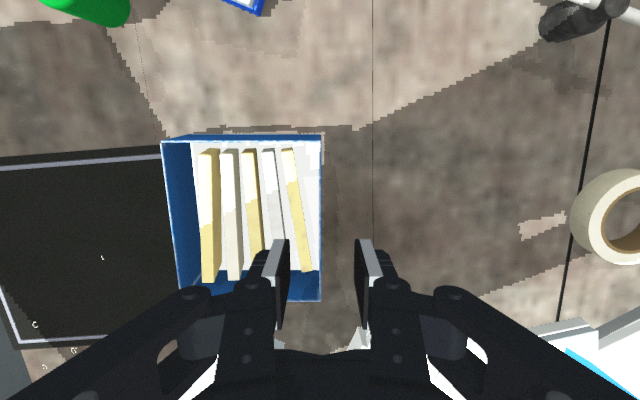

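View pics/s2.png

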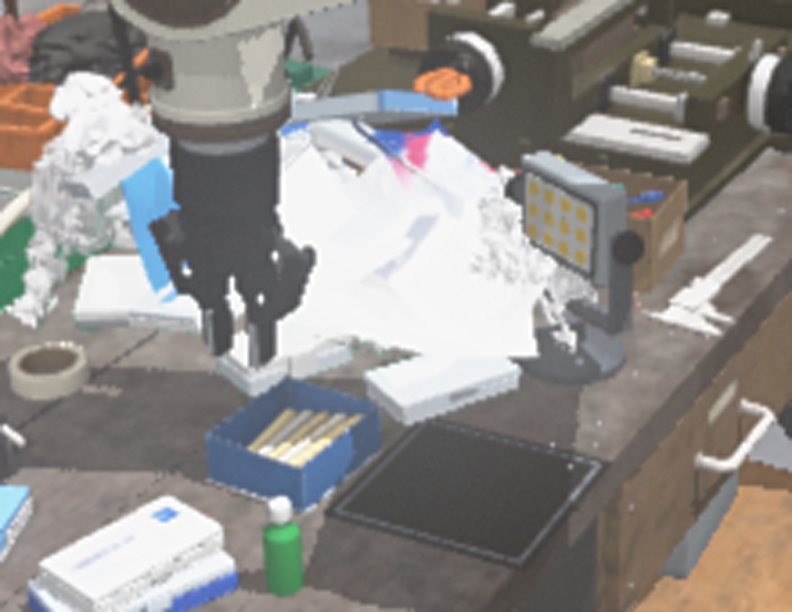

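```bash
python3 -m handwheel '[[3,[1.5,0,-0.1],0],[3,[3,0,-0.1],0],[3,[4,0,-0.1],0],[3,[5,0,-0.1],0],[3,[5,0,-0.1],0]]'; python3 -m handwheel '[[2,[0,0,0],0],[1,[0,0,0],0],[0.6,[0,0,0],0],[0,[0,0,0],0],[0,[0,0,0],0]]' 25
python3 - <<'E'
from h import *
togo([.598,.3234,.047],np.radians(-2.7))
print(robot.observe()["force"],robot.observe()["wrist_torque"])
shot("side","s3",(190,120,410,290),3.6)
E
```

```text
time_s: 3.35
eef_pos: [0.5991, 0.3224, 0.0472]
tool_rot: [1.242, 1.188, -1.246]
force: [0.4, -0.4, -0.7]
width: 0.0303
time_s: 3.85
eef_pos: [0.6, 0.3228, 0.0498]
tool_rot: [1.244, 1.186, -1.243]
force: [-1.6, -0.1, 4.9]
width: 0.0009
shift cm [ 0.28 -0.2  -0.05] turn 0.0 q [ 0.38  0.5   1.41 -0.    1.24  0.43] t 3.85
[-1.59288803 -0.10584632  4.92501007] [-0.1079454   0.2617901   0.01735739]
```

View pics/s3.png

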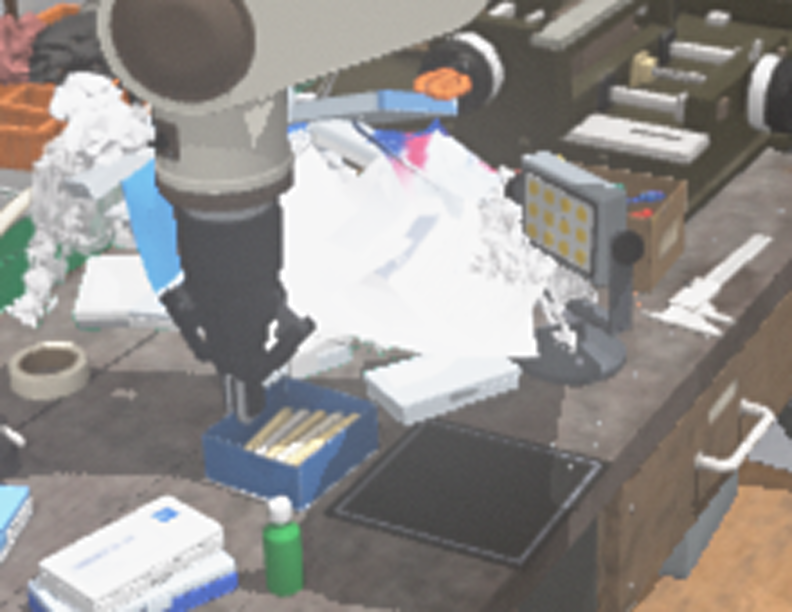

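```bash
python3 -m handwheel '[[1,[0,0,0],0],[1.5,[-0.2,0,0],0],[1.5,[-0.4,0,0],0],[1.5,[-0.4,0,0],0]]' ; python3 -c "
from h import *
print(robot.observe()['force'],T()[0])"; python3 -m handwheel '[[0.8,[0,0,0],0],[0.3,[0,0,0],0],[0,[0,0,0],0],[0,[0,0,0],0]]'
python3 - <<'E'
from h import *
c,p,d=shot("wrist","w4"); np.save("pics/w4.npy",d)
E
```

```text
time_s: 4.3
eef_pos: [0.5999, 0.3228, 0.0536]
tool_rot: [1.244, 1.186, -1.243]
force: [-1.0, -0.8, 0.0]
width: 0.0153
[-0.98607124 -0.7556289   0.02836393] [0.59993089 0.3228037  0.05359545]
time_s: 4.7
eef_pos: [0.5998, 0.3227, 0.0532]
tool_rot: [1.244, 1.187, -1.244]
force: [0.5, -0.0, 0.8]
width: 0.0011
```

View pics/w4.png

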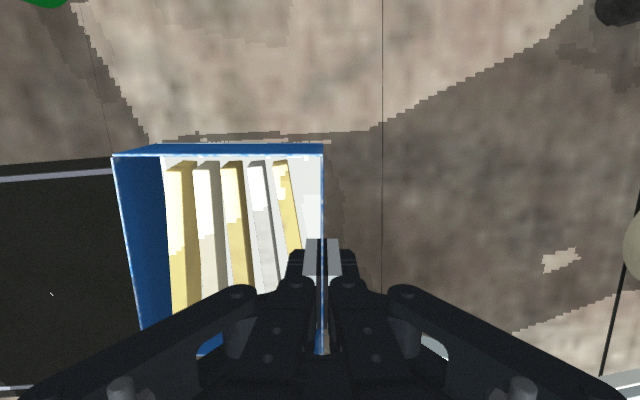

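```bash
python3 -m handwheel '[[0,[0,-0.8,0.2],-0.01],[0,[0,-2,0.5],-0.02],[0,[0,-3.4,0.9],-0.03],[0,[0,-4.8,1.3],-0.04],[0,[0,-6.2,1.7],-0.04]]'
python3 - <<'E'
from h import *
togo([.470,.2942,.0532],np.radians(1.8)); print(robot.observe()["force"])
E
```

```text
time_s: 5.25
eef_pos: [0.536, 0.3084, 0.0532]
tool_rot: [1.214, 1.206, -1.214]
force: [2.9, 0.2, 0.6]
width: 0.0011
shift cm [-0.   -6.59  1.46] turn -0.037 q [ 0.4   0.38  1.57 -0.    1.19  0.4 ] t 5.25
[2.88335736 0.20329395 0.63327009]
```

```bash
python3 -m handwheel '[[0,[0,-1.5,0.3],-0.01],[0,[0,-3,0.7],-0.02],[0,[0,-4.5,1.1],-0.03],[0,[0,-5.8,1.4],-0.04],[0,[0,-6.5,1.5],-0.04]]'; python3 -m handwheel '[[0,[0,0,0],0],[0.5,[0,0,0],0],[2.5,[0,0,0],0],[3,[-0.5,0,0],0],[3,[-3.5,0,0],0]]';python3 - <<'E'
from h import *
togo([.470,.2942,.0532],np.radians(1.8)); print(robot.observe()["force"])
E
```

```text
time_s: 5.75
eef_pos: [0.4708, 0.2939, 0.0533]
tool_rot: [1.184, 1.225, -1.184]
force: [1.6, 0.8, -1.0]
width: 0.0012
time_s: 6.25
eef_pos: [0.4708, 0.2935, 0.0861]
tool_rot: [1.181, 1.227, -1.19]
force: [-0.1, -0.3, -0.1]
width: 0.0298
shift cm [ 3.29 -0.06 -0.08] turn 0.001 q [ 0.42  0.23  1.7  -0.    1.22  0.39] t 6.25
[-0.10279699 -0.31792563 -0.07364414]
```

```bash
python3 -m handwheel '[[4,[-5,0,0],0],[4,[-10,0,0],0],[4,[-15,0,0],0],[4,[-20,1,2],0],[4,[-24,3,4],0]]';  python3 - <<'E'
from h import *
togo([.50,.2,.33],None)
c,p,d=shot("wrist","w5"); np.save("pics/w5.npy",d)
import pickle;pickle.dump(c,open("pics/w5.pkl","wb"))
c,p,d=shot("top","t5"); np.save("pics/t5.npy",d)
E
```

```text
time_s: 6.75
eef_pos: [0.5012, 0.2565, 0.3286]
tool_rot: [1.185, 1.225, -1.182]
force: [1.5, 0.7, 0.3]
width: 0.04
shift cm [-0.14 -0.32  5.65] turn None q [0.34 0.11 1.33 0.   1.7  0.3 ] t 6.75
```

View pics/w5.png

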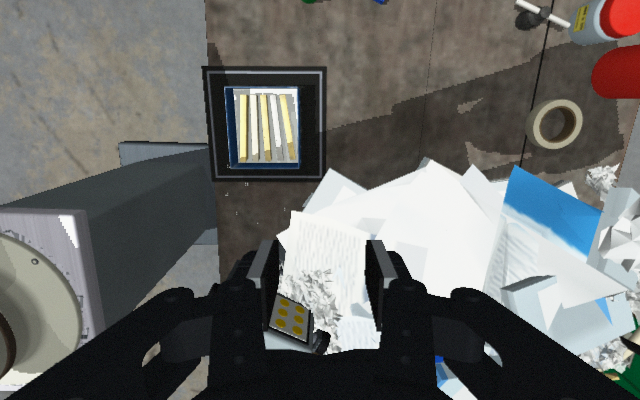

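```bash
cat > meas.py <<'E'
from h import *
import pickle,sys
def meas(name):
    c=pickle.load(open(f"pics/{name}.pkl","rb")); d=np.load(f"pics/{name}.npy"); im=cv2.imread(f"pics/{name}.png"); X=cloud(c,d)
    roi=(X[...,0]>.33)&(X[...,0]<.53)&(X[...,1]>.2)&(X[...,1]<.4)&(d>0)
    top=roi&(X[...,2]>.034)&(X[...,2]<.046); P=X[top]
    rb=cv2.minAreaRect((P[:,:2]*1000).astype(np.float32)); print("rim",len(P),rb)
    g=cv2.cvtColor(im,cv2.COLOR_BGR2GRAY); hsv=cv2.cvtColor(im,cv2.COLOR_BGR2HSV)
    cx,cy=proj(c,[.43,.294,0])[0].astype(int)
    return c,d,im,X
if __name__=="__main__":
    c,d,im,X=meas(sys.argv[1]); x0,y0,x1,y1=map(int,sys.argv[2:6])
    cv2.imwrite(f"pics/{sys.argv[1]}c.png",cv2.resize(im[y0:y1,x0:x1],None,fx=4,fy=4,interpolation=cv2.INTER_CUBIC))
E
python3 meas.py w5 190 55 340 195
```

```text
rim 472 ((457.3010559082031, 270.10443115234375), (140.6592559814453, 144.16453552246094), 1.9754170179367065)
```

View pics/w5c.png

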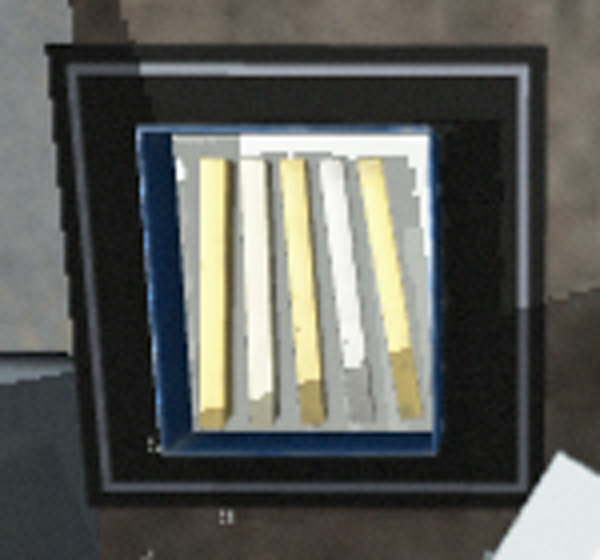

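Run:
```python
from h import *
import pickle
c=pickle.load(open("pics/w5.pkl","rb")); d=np.load("pics/w5.npy"); X=cloud(c,d)
f=lambda L,z: np.array([plane(c,190+u/4-.4,55+v/4-.4,z) for u,v in L])[:,:2]
for n,L,z in [("mat",[(47,45),(547,45),(537,503),(92,505)],.001),("line",[(68,69),(528,69),(519,487),(105,491)],.001),("rim",[(137,126),(440,126),(439,455),(163,455)],.04)]:
    P=f(L,z); print(n,P.round(4).tolist(),P.mean(0).round(4),"edge len",np.linalg.norm(P-np.roll(P,-1,0),axis=1).round(3)); 
    for i in range(4):
        e=P[(i+1)%4]-P[i]; print("   ang",np.degrees(np.arctan2(e[1],e[0])).round(1))
roi=(X[...,0]>.36)&(X[...,0]<.50)&(X[...,1]>.225)&(X[...,1]<.36)&(d>0)
P=X[roi&(X[...,2]>.034)&(X[...,2]<.046)]; print(len(P),cv2.minAreaRect((P[:,:2]*1000).astype(np.float32)))
```

```text
mat [[0.3475, 0.3653], [0.5046, 0.3707], [0.5068, 0.223], [0.3535, 0.2172]] [0.4281 0.2941] edge len [0.157 0.148 0.153 0.148]
   ang 2.0
   ang -89.2
   ang -177.8
   ang 92.3
line [[0.3537, 0.3584], [0.4989, 0.3634], [0.5004, 0.2285], [0.3582, 0.2223]] [0.4278 0.2931] edge len [0.145 0.135 0.142 0.136]
   ang 2.0
   ang -89.4
   ang -177.5
   ang 91.9
rim [[0.3855, 0.3406], [0.4737, 0.3437], [0.475, 0.2463], [0.3891, 0.2434]] [0.4308 0.2935] edge len [0.088 0.097 0.086 0.097]
   ang 2.0
   ang -89.3
   ang -178.1
   ang 92.1
437 ((429.3531799316406, 293.0041809082031), (86.37545013427734, 96.46552276611328), 1.9754170179367065)
```

```bash
python3 -m handwheel '[[4,[0,-1,5],0],[4,[0,-2,10],0],[4,[0,-3,15],0],[4,[0,-4,20],0],[4,[0,-5,25],0]]';  python3 -m handwheel '[[4,[0,0,2],0],[4,[0,0,2],0]]'
python3 - <<'E'
from h import *
togo([.45,-.02,.33],None)
c,p,d=shot("wrist","w6"); np.save("pics/w6.npy",d)
import pickle;pickle.dump(c,open("pics/w6.pkl","wb"))
c,p,d=shot("side","s6",(300,140,400,220),8); np.save("pics/s6.npy",d)
E
```

```text
time_s: 7.35
eef_pos: [0.4601, 0.0083, 0.3255]
tool_rot: [1.185, 1.224, -1.185]
force: [1.5, -0.1, 0.2]
width: 0.0401
time_s: 7.55
eef_pos: [0.4614, -0.0125, 0.3254]
tool_rot: [1.187, 1.222, -1.188]
force: [-0.4, 0.3, -0.9]
width: 0.0401
shift cm [-0.46 -1.16  0.72] turn None q [-0.19 -0.1   1.55 -0.    1.69 -0.22] t 7.55
```

View pics/w6.png

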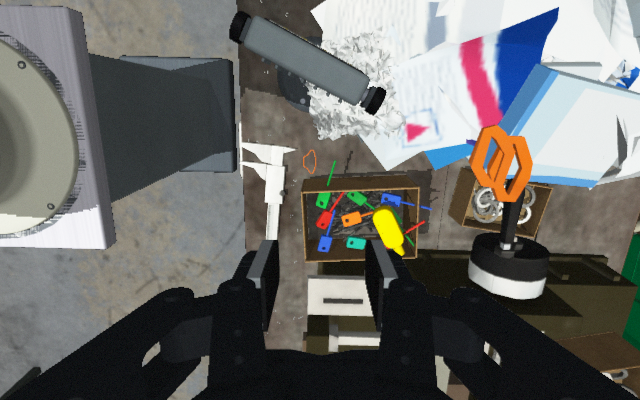

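View pics/s6.png

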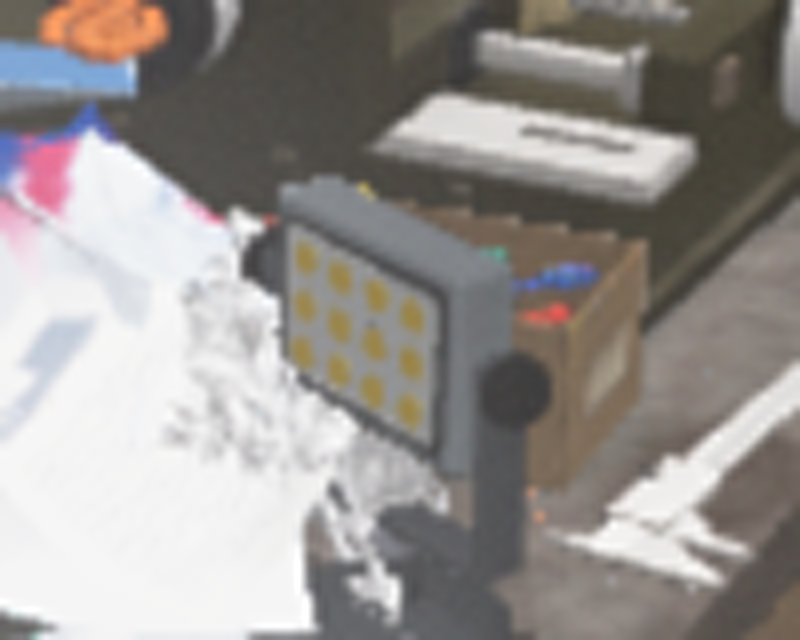

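```bash
cat > lamp.py <<'E'
from h import *
import pickle
def wl(name,verbose=True):
    c=pickle.load(open(f"pics/{name}.pkl","rb")); d=np.load(f"pics/{name}.npy"); X=cloud(c,d)
    roi=(d>0)&(X[...,0]>.35)&(X[...,0]<.54)&(X[...,1]>.0)&(X[...,1]<.17)
    m=roi&(X[...,2]>.14)&(X[...,2]<.18); n,l,s,ce=cv2.connectedComponentsWithStats(m.astype(np.uint8)); k=1+np.argmax(s[1:,4]); P=X[l==k]
    print(name,"top",len(P),cv2.minAreaRect((P[:,:2]*1000).astype(np.float32)),np.percentile(P[:,2],[5,50,95]).round(4))
    return c,d,X
def face(c,d,lo,hi,thr=.004):
    X=cloud(c,d); 
    return X
def side_face(im,d,c,box,dark=False):
    X=cloud(c,d); hsv=cv2.cvtColor(im,cv2.COLOR_BGR2HSV)
    m=(d>0)&(X[...,2]>.075)&(X[...,2]<.165)&(X[...,0]>.36)&(X[...,0]<.53)&(X[...,1]>.02)&(X[...,1]<.16)
    b=np.zeros_like(m); b[box[1]:box[3],box[0]:box[2]]=1; m&=b
    P=X[m]
    best=None; rng=np.random.default_rng(0)
    for _ in range(400):
        q=P[rng.choice(len(P),3,False)]; n=np.cross(q[1]-q[0],q[2]-q[0]); 
        if np.linalg.norm(n)<1e-6: continue
        n/=np.linalg.norm(n); k=abs((P-q[0])@n)<.002
        if best is None or k.sum()>best.sum(): best=k
    Q=P[best]; ce=Q.mean(0); n=np.linalg.svd(Q-ce)[2][2]; n*=np.sign(n[1])
    print("face",len(P),best.sum(),"centre",ce.round(4),"n",n.round(3),"az",np.degrees(np.arctan2(n[1],n[0])).round(2),"tilt down deg",np.degrees(np.arcsin(-n[2])).round(2))
    return ce,n
E
python3 - <<'E'
from lamp import *
c,d,X=wl("w6")
im=cv2.imread("pics/w6.png"); cv2.imwrite("pics/w6c.png",cv2.resize(im[0:130,220:400],None,fx=4.4,fy=4.4,interpolation=cv2.INTER_CUBIC))
for u,v in [(239,27),(374,99)]: print("knob depth",X[v-4:v+5,u-4:u+5].reshape(-1,3).mean(0), plane(c,u,v,.132))
dark=(im.max(2)<45)&(d>0)&(X[...,2]>.1)&(X[...,2]<.15)&(X[...,1]>0)&(X[...,1]<.18)&(X[...,0]>.35)&(X[...,0]<.55)
n,l,s,ce=cv2.connectedComponentsWithStats(dark.astype(np.uint8))
for k in range(1,n):
    if s[k,4]>30: print(s[k],ce[k],X[l==k].mean(0),np.median(X[l==k],0),X[l==k].min(0),X[l==k].max(0))
t=robot.get_calibration("side"); ds=np.load("pics/s6.npy")
p,_=robot.capture("side")
side_face(p,ds,t,(333,168,362,200))
E
```

```text
w6 top 4658 ((447.9425964355469, 89.08171844482422), (29.02268409729004, 104.04517364501953), 64.5979995727539) [0.1577 0.1621 0.1635]
knob depth [0.38944688 0.11520896 0.14014056] [0.38757362 0.11678939 0.132     ]
knob depth [0.50657888 0.06113643 0.13615501] [0.5072181  0.06119461 0.132     ]
[230  11  21  33 366] [238.06557377  25.74590164] [0.38730365 0.1172765  0.13411605] [0.38714761 0.11727189 0.13509779] [0.37832163 0.10509489 0.11858889] [0.39577587 0.13073192 0.13895564]
[365  87  21  28 296] [375.90540541 100.4527027 ] [0.50858098 0.05993016 0.13477   ] [0.50847473 0.05961363 0.13539027] [0.50005354 0.04797791 0.12470334] [0.51768758 0.07191948 0.13927425]
face 849 394 centre [0.4459 0.1062 0.1253] n [0.4   0.916 0.031] az 66.39 tilt down deg -1.79
```

View pics/w6c.png

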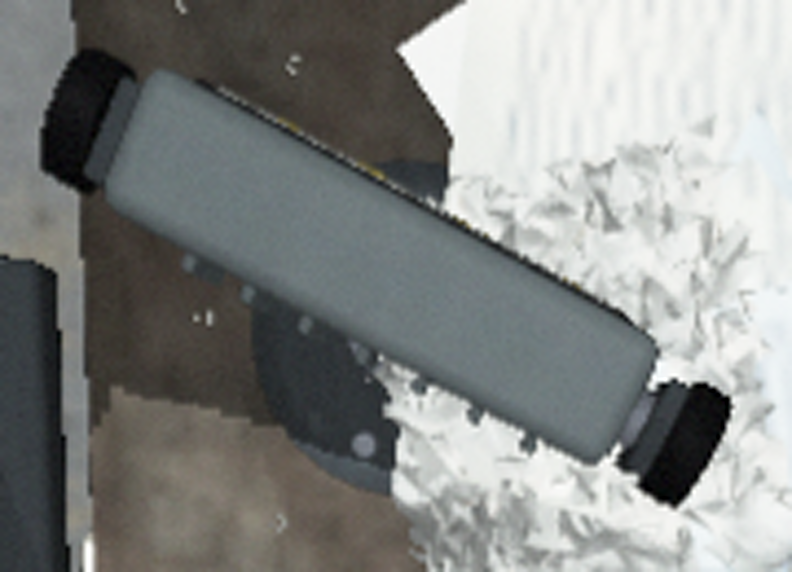

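Run:
```python
from h import *
togo([.448,.0889,.24],np.radians(64.7))
```

```text
shift cm [ 8.53 -1.04 -9.89] turn -1.096 q [-0.19 -0.1   1.55  0.    1.69 -0.22] t 7.7
```

```bash
python3 -m handwheel '[[5,[0,-1,-3],-0.15],[5,[0,-1,-6],-0.3],[5,[0,-1,-9],-0.45],[5,[1,-1,-9.9],-0.6],[5,[2,-1,-9.9],-0.75]]';python3 -m handwheel '[[5,[1,0,0],-0.15],[5,[3,0,0],-0.3],[5,[5,0,0],-0.35],[5,[5,0,0],-0.35]]'
python3 - <<'E'
from h import *
togo([.448,.0889,.16],np.radians(64.7))
shot("wrist","w7")
E
```

```text
time_s: 8.2
eef_pos: [0.448, 0.0912, 0.3051]
tool_rot: [0.608, 1.484, -0.608]
force: [-0.1, -0.1, -0.1]
width: 0.0498
time_s: 8.6
eef_pos: [0.4473, 0.0896, 0.2531]
tool_rot: [0.341, 1.547, -0.342]
force: [0.4, 0.1, 0.4]
width: 0.0501
shift cm [ 9.31 -0.02  0.12] turn 0.006 q [ 0.03 -0.1   1.69  0.    1.55 -1.11] t 8.6
```

View pics/w7.png

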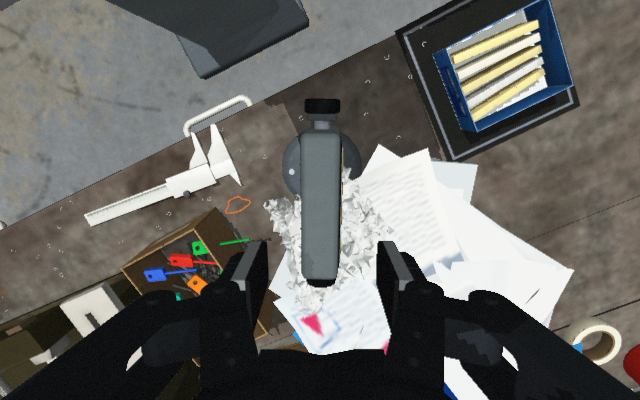

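```bash
python3 -m handwheel '[[5,[3,0,0.1],0],[5,[6,0,0.1],0],[5,[8,0,0.1],0],[5,[9.2,0,0.1],0],[5,[9.2,0,0.1],0]]';python3 -m handwheel '[[4,[0,0,0],0],[3.2,[0,0,0],0],[2.8,[0,0,0],0],[2.4,[0,0,0],0],[2.4,[0,0,0],0]]' 25
python3 - <<'E'
from h import *
togo([.448,.0889,.16],np.radians(64.7))
s=robot.observe();print(s["force"],s["wrist_torque"])
E
```

```text
time_s: 9.15
eef_pos: [0.4491, 0.0884, 0.163]
tool_rot: [0.344, 1.544, -0.344]
force: [-0.2, 0.1, -0.6]
width: 0.0499
time_s: 9.65
eef_pos: [0.4495, 0.0879, 0.1643]
tool_rot: [0.343, 1.542, -0.344]
force: [-2.8, -4.4, 8.2]
width: 0.0256
shift cm [ 0.43  0.03 -0.18] turn 0.003 q [ 0.02 -0.05  1.83 -0.    1.36 -1.11] t 9.65
[-2.75186384 -4.43097233  8.16181222] [-0.62422202  0.42502888 -0.11907571]
```

```bash
python3 -m handwheel '[[2.4,[0,0,0],-0.1],[2.4,[0,0,0],-0.2],[2.4,[0,0,0],-0.3],[2.4,[0,0,0],-0.4],[2.4,[0,0,0],-0.5]]';python3 -m handwheel '[[2.4,[0,0,0],-0.035],[2.4,[0,0,0],-0.035],[2.4,[0,0,0],-0.035]]'
python3 - <<'E'
from h import *
togo([.448,.0889,.16],np.radians(95))
s=robot.observe();print(s["force"],s["wrist_torque"])
E
```

```text
time_s: 10.15
eef_pos: [0.4498, 0.0888, 0.1643]
tool_rot: [-0.051, 1.568, 0.053]
force: [1.5, 8.6, 5.9]
width: 0.0257
time_s: 10.45
eef_pos: [0.4498, 0.0889, 0.1643]
tool_rot: [-0.075, 1.567, 0.078]
force: [1.6, 8.5, 6.8]
width: 0.0255
shift cm [ 0.43  0.01 -0.18] turn 0.01 q [ 0.03 -0.05  1.83  0.    1.36 -1.64] t 10.45
[1.6340687  8.49800858 6.77113727] [ 1.47943615 -0.11615005  0.11644066]
```

```bash
python3 -m handwheel '[[3,[0,0,0],0],[4,[0,0,0],0],[4,[-0.5,0,0],0],[4,[-0.5,0,0],0]]'
python3 - <<'E'
from h import *
togo([.448,.0889,.16],np.radians(95))
from lamp import *
t=robot.get_calibration("side"); p,d=robot.capture("side"); cv2.imwrite("pics/s8.png",cv2.resize(p[140:220,300:400],None,fx=8,fy=8,interpolation=cv2.INTER_CUBIC)); np.save("pics/s8.npy",d)
side_face(p,d,t,(325,165,370,202))
E
```

```text
time_s: 10.85
eef_pos: [0.4494, 0.0881, 0.1689]
tool_rot: [-0.076, 1.569, 0.076]
force: [0.2, 0.1, -0.3]
width: 0.0399
shift cm [ 0.89  0.1  -0.13] turn 0.01 q [ 0.03 -0.05  1.82 -0.    1.37 -1.64] t 10.85
face 1282 442 centre [0.4439 0.1032 0.1229] n [-0.11   0.994  0.021] az 96.32 tilt down deg -1.18
```

View pics/s8.png

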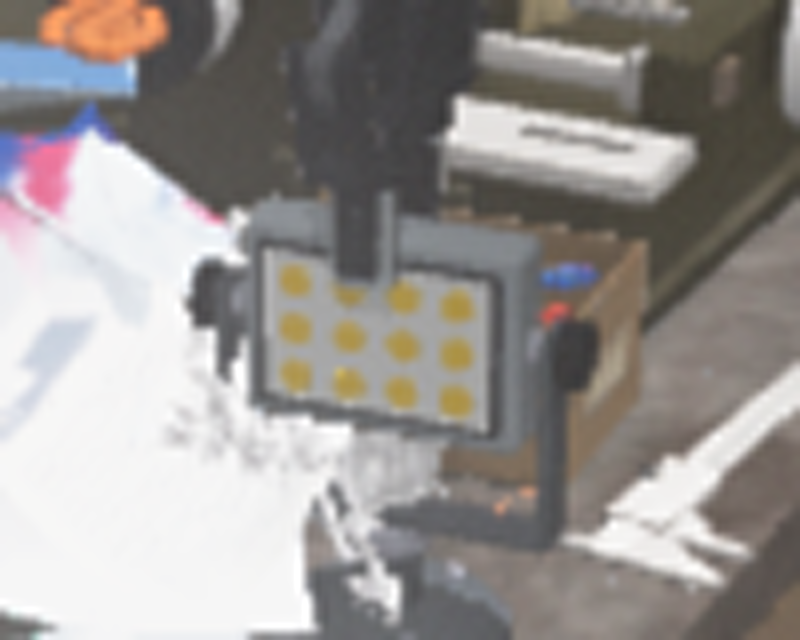

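```bash
python3 -m handwheel '[[4,[0,0.5,0],0],[4,[0,0.8,0],0],[4,[0,1.1,0],0],[4,[0,1.4,0],0],[4,[0,1.6,0],0]]'; python3 -m handwheel '[[4,[0,0,0],0]]'
python3 - <<'E'
from h import *
togo([.448,.0889,.16],np.radians(95)); print(robot.observe()["force"])
from lamp import *
t=robot.get_calibration("side"); p,d=robot.capture("side"); cv2.imwrite("pics/s9.png",cv2.resize(p[140:220,300:400],None,fx=8,fy=8,interpolation=cv2.INTER_CUBIC)); np.save("pics/s9.npy",d)
side_face(p,d,t,(325,165,370,202))
E
```

```text
time_s: 11.4
eef_pos: [0.4483, 0.1035, 0.1693]
tool_rot: [-0.078, 1.567, 0.074]
force: [-0.5, -10.1, 13.7]
width: 0.0399
time_s: 11.5
eef_pos: [0.4483, 0.1037, 0.1693]
tool_rot: [-0.078, 1.567, 0.075]
force: [-0.8, -8.3, 11.7]
width: 0.0399
shift cm [ 0.93 -1.47 -0.17] turn 0.01 q [ 0.06 -0.05  1.82 -0.    1.37 -1.61] t 11.5
[-0.76407523 -8.30652976 11.66507976]
face 1193 423 centre [0.4475 0.104  0.1233] n [-0.077  0.96  -0.268] az 94.56 tilt down deg 15.56
```

View pics/s9.png

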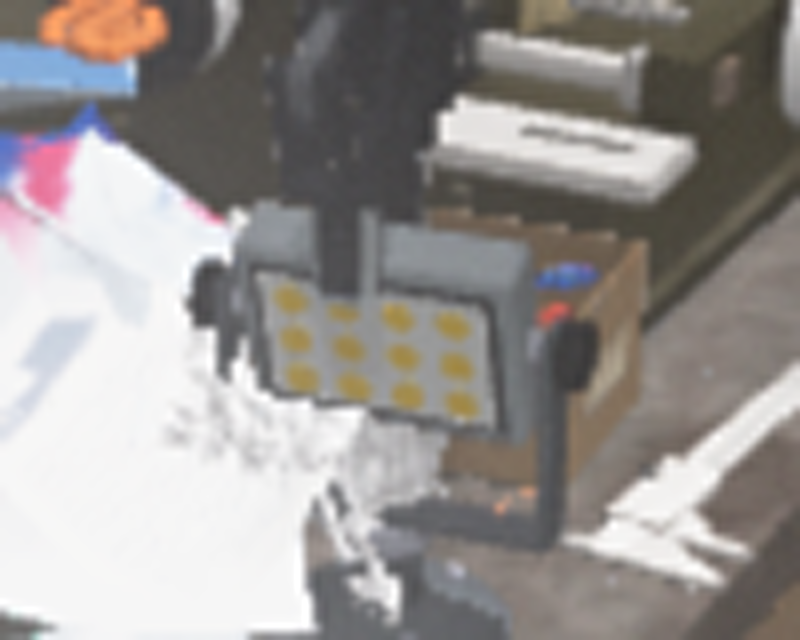

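```bash
python3 -m handwheel '[[4,[0,0.2,0],0],[4,[0,0.4,0],0],[4,[0,0.4,0],0]]'
python3 - <<'E'
from h import *
togo([.448,.0889,.16],np.radians(95)); print(robot.observe()["force"])
from lamp import *
t=robot.get_calibration("side"); p,d=robot.capture("side"); np.save("pics/s10.npy",d)
side_face(p,d,t,(325,165,370,202))
E
```

```text
time_s: 11.85
eef_pos: [0.448, 0.1078, 0.1695]
tool_rot: [-0.078, 1.567, 0.075]
force: [-0.4, -7.2, 14.2]
width: 0.0401
shift cm [ 0.96 -1.88 -0.19] turn 0.01 q [ 0.07 -0.05  1.82 -0.    1.37 -1.6 ] t 11.85
[-0.39420045 -7.15080843 14.18537762]
face 1149 398 centre [0.4434 0.1032 0.1209] n [-0.09   0.902 -0.422] az 95.7 tilt down deg 24.94
```

```bash
python3 -m handwheel '[[4,[0,-0.5,0],0],[4,[-1,-0.6,0],0],[4,[-5,-0.6,0],0],[4,[-10,-0.6,0],0],[4,[-14,-0.6,0],0]]'
python3 - <<'E'
from h import *
togo([.448,.0889,.16],np.radians(95)); print(robot.observe()["force"])
from lamp import *
import pickle
for k in range(2):
    t=robot.get_calibration("side"); p,d=robot.capture("side"); np.save("pics/s11.npy",d)
    side_face(p,d,t,(325,165,370,202))
cv2.imwrite("pics/s11.png",cv2.resize(p[140:270,240:400],None,fx=5,fy=4.6,interpolation=cv2.INTER_CUBIC))
c,p,d=shot("wrist","w11"); np.save("pics/w11.npy",d); pickle.dump(c,open("pics/w11.pkl","wb"))
E
```

```text
time_s: 12.4
eef_pos: [0.4475, 0.1023, 0.3114]
tool_rot: [-0.076, 1.568, 0.076]
force: [0.3, 0.5, -0.1]
width: 0.0403
shift cm [15.14 -1.34 -0.1 ] turn 0.01 q [ 0.06 -0.11  1.59  0.    1.66 -1.61] t 12.4
[ 0.34404122  0.48542461 -0.07578145]
face 1189 375 centre [0.446  0.1042 0.122 ] n [-0.067  0.906 -0.418] az 94.2 tilt down deg 24.69
face 1190 381 centre [0.4463 0.1048 0.123 ] n [-0.081  0.909 -0.41 ] az 95.09 tilt down deg 24.19
```

View pics/w11.png

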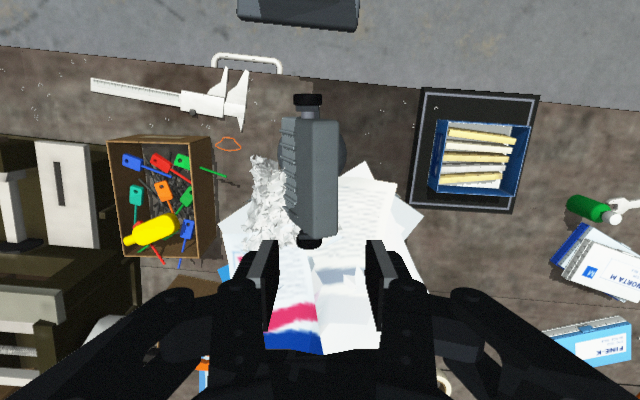

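View pics/s11.png

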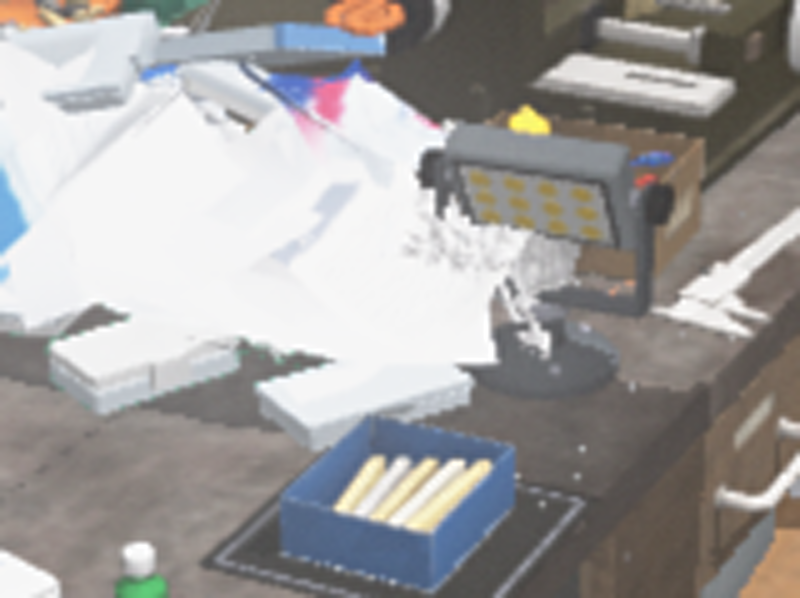

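Run:
```python
from lamp import *
c=pickle.load(open("pics/w11.pkl","rb")); d=np.load("pics/w11.npy"); im=cv2.imread("pics/w11.png"); X=cloud(c,d)
dark=(im.max(2)<45)&(d>0)&(X[...,2]>.1)&(X[...,2]<.15)&(X[...,1]>0)&(X[...,1]<.18)&(X[...,0]>.35)&(X[...,0]<.55)
n,l,s,ce=cv2.connectedComponentsWithStats(dark.astype(np.uint8))
for k in range(1,n):
    if s[k,4]>30: print(s[k],ce[k].round(1),X[l==k].mean(0).round(4),X[l==k].max(0).round(4))
sub=im[100:245,270:350].copy(); cv2.imwrite("pics/w11c.png",cv2.resize(sub,None,fx=4,fy=4,interpolation=cv2.INTER_CUBIC))
m=np.zeros(d.shape,bool); m[110:232,278:342]=1; m&=(X[...,2]>.12)&(d>0)
P=X[m]; print(len(P))
rng=np.random.default_rng(1)
for it in range(2):
    best=None
    for _ in range(600):
        q=P[rng.choice(len(P),3,False)]; nn=np.cross(q[1]-q[0],q[2]-q[0]); L=np.linalg.norm(nn)
        if L<1e-6: continue
        k=abs((P-q[0])@(nn/L))<.0012
        if best is None or k.sum()>best.sum(): best=k
    Q=P[best]; nn=np.linalg.svd(Q-Q.mean(0))[2][2]; nn*=np.sign(nn[2]); print(best.sum(),Q.mean(0).round(4),nn.round(3),"az",np.degrees(np.arctan2(nn[1],nn[0])).round(1),"from vertical",np.degrees(np.arccos(nn[2])).round(2))
    P=P[~best]
# bin rim again
roi=(X[...,0]>.36)&(X[...,0]<.50)&(X[...,1]>.225)&(X[...,1]<.36)&(d>0)
Q=X[roi&(X[...,2]>.034)&(X[...,2]<.046)]; print("rim",len(Q),cv2.minAreaRect((Q[:,:2]*1000).astype(np.float32)))
```

```text
[293  94  29  14 331] [307.4  99.5] [0.3803 0.0831 0.1345] [0.3859 0.0951 0.1386]
[297 230  25  19 234] [307.8 242. ] [0.5134 0.0947 0.1344] [0.519  0.1079 0.139 ]
5563
2504 [0.4414 0.1046 0.1586] [-0.044  0.446  0.894] az 95.6 from vertical 26.61
2334 [0.4444 0.0842 0.1446] [ 0.082 -0.881  0.466] az -84.7 from vertical 62.25
rim 680 ((430.09332275390625, 293.00274658203125), (86.30616760253906, 99.44552612304688), 1.9630802869796753)
```

View pics/w11c.png

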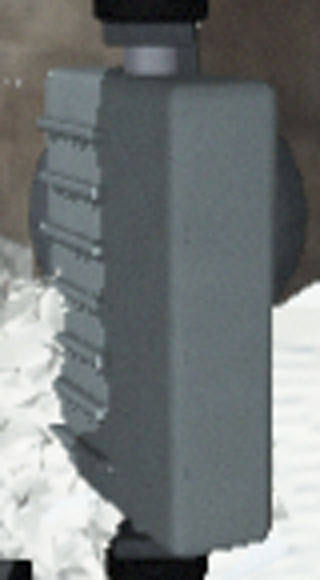

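```bash
cat > pl.py <<'E'
from lamp import *
def fit(P,nplanes,thr=.0012):
    rng=np.random.default_rng(1)
    for it in range(nplanes):
        best=None
        for _ in range(600):
            q=P[rng.choice(len(P),3,False)]; nn=np.cross(q[1]-q[0],q[2]-q[0]); L=np.linalg.norm(nn)
            if L<1e-6: continue
            k=abs((P-q[0])@(nn/L))<thr
            if best is None or k.sum()>best.sum(): best=k
        Q=P[best]; nn=np.linalg.svd(Q-Q.mean(0))[2][2]; nn*=np.sign(nn[2]); print(best.sum(),Q.mean(0).round(4),nn.round(3),"az",np.degrees(np.arctan2(nn[1],nn[0])).round(1),"from vertical",np.degrees(np.arccos(nn[2])).round(2))
        P=P[~best]
E
python3 - <<'E'
from pl import *
for n in ["w6","w11"]:
    c=pickle.load(open(f"pics/{n}.pkl","rb")); d=np.load(f"pics/{n}.npy"); X=cloud(c,d)
    if n=="w6": fit(X[(d>0)&(X[...,2]>.155)&(X[...,2]<.175)&(X[...,0]>.38)&(X[...,0]<.52)&(X[...,1]>.02)&(X[...,1]<.15)],1)
    # mat / bench plane check
    fit(X[(d>0)&(abs(X[...,2])<.01)&(X[...,0]>.32)&(X[...,0]<.6)&(X[...,1]>-.15)&(X[...,1]<.5)][::7],1)
E
```

```text
3567 [0.4465 0.0879 0.1621] [-0.02  -0.036  0.999] az -118.8 from vertical 2.36
1911 [ 0.4315 -0.0005 -0.0007] [-0.002 -0.     1.   ] az -168.1 from vertical 0.13
5701 [ 4.474e-01  2.149e-01 -4.000e-04] [-0.001 -0.001  1.   ] az -145.6 from vertical 0.05
```

Run:
```python
from pl import *
t=robot.get_calibration("side")
D=[];
for i in range(4):
    p,d=robot.capture("side"); D.append(d)
d=np.mean(D,0); X=cloud(t,d)
hsv=cv2.cvtColor(p,cv2.COLOR_BGR2HSV)
b=np.zeros(d.shape,np.uint8); b[172:196,326:366]=1
m=(b>0)&(((hsv[...,0]>12)&(hsv[...,0]<35)&(hsv[...,1]>60))|(hsv[...,2]>130))&(X[...,2]>.08)&(X[...,2]<.16)&(X[...,1]>.06)&(X[...,1]<.14)
mm=cv2.morphologyEx(m.astype(np.uint8),cv2.MORPH_CLOSE,np.ones((3,3)));
n,l,s,ce=cv2.connectedComponentsWithStats(mm); print(s[1:6])
z=p.copy(); z[m]=(0,0,255); cv2.imwrite("pics/s12.png",cv2.resize(np.hstack([p[160:205,315:375],z[160:205,315:375]]),None,fx=6.5,fy=6.5,interpolation=cv2.INTER_NEAREST))
P=X[m]; fit(P,1,.003); 
# bench flatness check in side view
fit(X[(abs(X[...,2])<.01)&(X[...,0]>.35)&(X[...,0]<.6)&(X[...,1]>.2)&(X[...,1]<.55)][::3],1,.002)
```

```text
[[326 172  39  24 724]]
402 [0.4498 0.1041 0.1211] [ 0.078 -0.906  0.416] az -85.1 from vertical 65.44
1763 [0.4568 0.4039 0.0008] [0.003 0.003 1.   ] az 43.7 from vertical 0.27
```

View pics/s12.png

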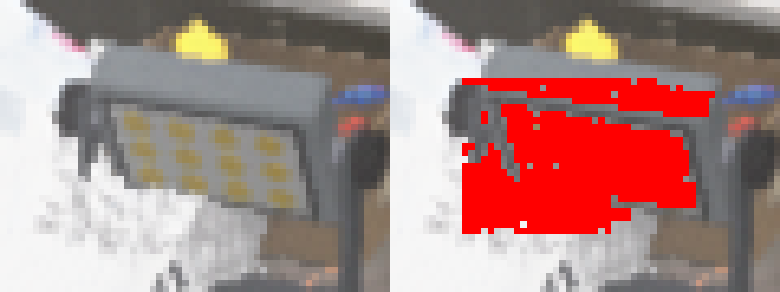

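```bash
python3 -m handwheel '[[4,[-0.5,-2,0],0.15],[4,[-0.5,-4,0],0.3],[4,[-0.5,-6,0],0.45],[4,[-0.5,-8,0],0.6],[4,[-0.5,-9,0],0.75]]'; python3 -m handwheel '[[4,[0,0,0],0.15],[4,[0,0,0],0.3],[4,[0,0,0],0.45],[4,[0,0,0],0.6],[4,[0,0,0],0.75]]';python3 -m handwheel '[[4,[0,0,0],0.13],[4,[0,0,0],0.13],[4,[0,0,0],0.13]]'
python3 - <<'E'
from pl import *
D=[]
for i in range(3):
    c,p,d=shot("wrist","w12"); D.append(d)
d=np.mean(D,0); np.save("pics/w12.npy",d); pickle.dump(c,open("pics/w12.pkl","wb"))
print(T()[0])
X=cloud(c,d)
m=(d>0)&(X[...,2]>.125)&(X[...,2]<.18)&(X[...,0]>.405)&(X[...,0]<.49)&(X[...,1]>.06)&(X[...,1]<.14)
fit(X[m],3,.001)
fit(X[(d>0)&(abs(X[...,2])<.01)&(X[...,0]>.32)&(X[...,0]<.6)&(X[...,1]>-.15)&(X[...,1]<.5)][::7],1)
E
```

```text
time_s: 13.25
eef_pos: [0.4563, 0.0113, 0.3123]
tool_rot: [0.516, 1.51, -0.517]
force: [-0.5, -0.5, 0.5]
width: 0.0403
time_s: 13.75
eef_pos: [0.4563, 0.0126, 0.3123]
tool_rot: [1.089, 1.283, -1.09]
force: [-0.5, 0.4, -0.5]
width: 0.0399
time_s: 14.05
eef_pos: [0.4564, 0.0125, 0.3127]
tool_rot: [1.178, 1.23, -1.179]
force: [-0.3, 0.3, 0.1]
width: 0.04
[0.45650512 0.01253802 0.31304529]
2914 [0.4474 0.1053 0.1586] [-0.044  0.45   0.892] az 95.6 from vertical 26.88
2607 [0.4476 0.0857 0.147 ] [ 0.083 -0.881  0.466] az -84.6 from vertical 62.24
218 [0.4493 0.0786 0.1376] [ 0.077 -0.819  0.569] az -84.7 from vertical 55.3
2255 [ 0.4285  0.0301 -0.0006] [-0.002 -0.     1.   ] az -171.2 from vertical 0.1
```

View pics/w12.png

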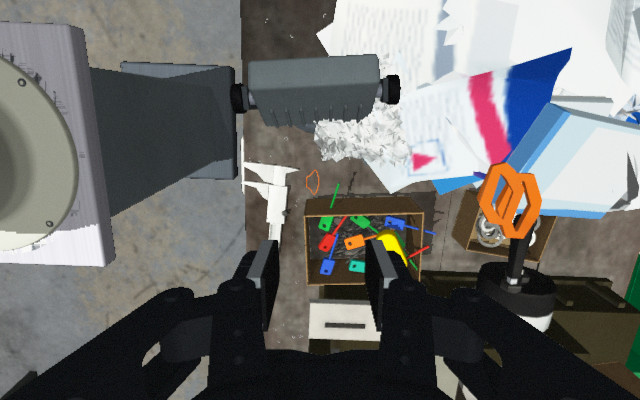

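```bash
python3 - <<'E'
from pl import *
t=robot.get_calibration("side")
Ds=[robot.capture("side")[1] for i in range(4)]
q=np.array([(112,107),(298,130),(305,207),(142,183)])/6.5+[315,160]
cen=q.mean(0)
for sc in (.95,.85,.7):
    m=np.zeros(Ds[0].shape,np.uint8); cv2.fillConvexPoly(m,np.round((q-cen)*sc+cen).astype(np.int32),1)
    d=np.median(Ds,0); X=cloud(t,d); P=X[m>0]; 
    for it in range(3):
        ce=P.mean(0); n=np.linalg.svd(P-ce)[2][2]; n*=np.sign(n[1]); r=(P-ce)@n; P=P[abs(r)<max(2.5*r.std(),.001)]
    print(sc,len(P),r.std(),ce,n,np.degrees(np.arctan2(n[1],n[0])),np.degrees(np.arcsin(-n[2])))
    A=np.array([.4472,.0889,.125]); print("dist to axis",(ce-A)@n)
# corners by intersecting image corners' rays with lamp's model planes for tilt hypotheses: face height check
w=np.linalg.norm
c=robot.get_calibration("side")
for th in (24,25,26,27,28):
    a=np.radians(95.1);th_=np.radians(th);A=np.array([.4472,.0889-.0,.125])
    x=np.array([np.cos(a)*np.cos(th_),np.sin(a)*np.cos(th_),-np.sin(th_)]);y=np.array([-np.sin(a),np.cos(a),0]);z=np.cross(x,y)
    k=[A+.013*x+yy*y+zz*z for yy,zz in [(.052,.038),(-.052,.038),(-.052,-.038),(.052,-.038)]]+[A-.013*x+yy*y+.038*z for yy in (.052,-.052)]+[A+.066*y,A-.066*y]
    print(th,((proj(c,k)-[315,160])).round(1).tolist())
E
python3 - <<'E'
import cv2
from plant import robot
p,_=robot.capture("side"); cv2.imwrite("pics/s13.png",cv2.resize(p[160:205,315:375],None,fx=13,fy=13,interpolation=cv2.INTER_NEAREST))
E
```

```text
0.95 302 0.0008706632420695259 [0.44298295 0.10374621 0.12062219] [-0.08229036  0.88503061 -0.45820204] 95.31210218841757 27.271149440464356
dist to axis 0.015492294678933358
0.85 248 0.000869659052285004 [0.44164876 0.10283272 0.11907686] [-0.07786589  0.88485209 -0.45931872] 95.02900308943704 27.343154611551412
dist to axis 0.01548125342571151
0.7 184 0.0009088490724434716 [0.44169902 0.10331501 0.1199302 ] [-0.07368648  0.88645819 -0.45690501] 94.75176432522534 27.187572752475575
dist to axis 0.01550006721911389
24 [[48.1, 17.3], [12.6, 11.4], [17.1, 29.5], [51.3, 35.5], [51.1, 10.4], [15.9, 4.8], [56.0, 23.9], [12.0, 16.5]]
25 [[48.0, 17.5], [12.6, 11.7], [17.2, 29.3], [51.4, 35.4], [51.0, 10.5], [15.8, 4.9], [56.0, 23.9], [12.0, 16.5]]
26 [[48.0, 17.7], [12.5, 11.9], [17.3, 29.2], [51.4, 35.3], [51.0, 10.6], [15.7, 5.0], [56.0, 23.9], [12.0, 16.5]]
27 [[47.9, 18.0], [12.4, 12.1], [17.4, 29.1], [51.5, 35.1], [50.9, 10.7], [15.7, 5.1], [56.0, 23.9], [12.0, 16.5]]
28 [[47.9, 18.2], [12.4, 12.4], [17.5, 29.0], [51.6, 35.0], [50.8, 10.9], [15.6, 5.3], [56.0, 23.9], [12.0, 16.5]]
```

View pics/s13.png

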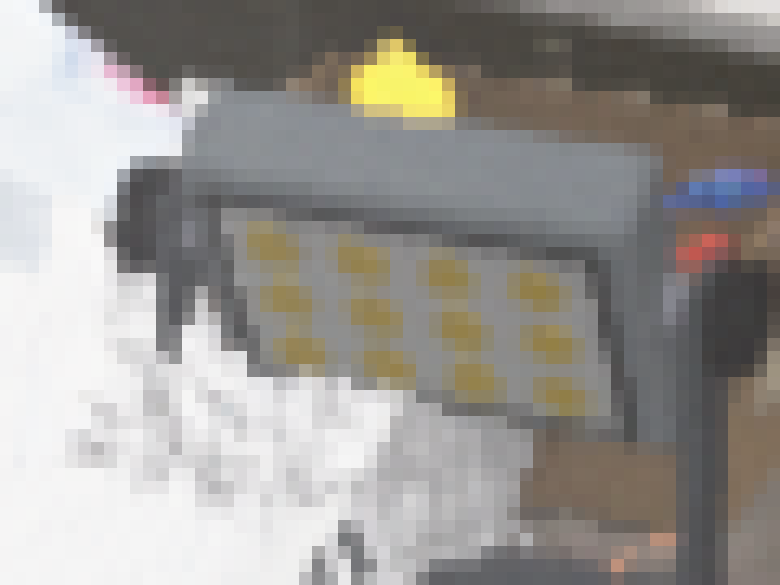

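```bash
python3 -c "
from h import *
togo([.4466,.0939,.26],np.radians(95))"
```

```text
shift cm [ 5.32 -0.68 -8.17] turn 1.522 q [-0.14 -0.11  1.59 -0.    1.67 -0.18] t 14.45
```

```bash
python3 -m handwheel '[[6,[0,-0.2,-2],-0.15],[6,[0,-0.4,-4],-0.3],[6,[0,-0.6,-6],-0.45],[6,[0,-0.7,-8],-0.6],[6,[0,-0.7,-8.2],-0.75]]'; python3 -m handwheel '[[6,[0,0,0],-0.15],[6,[0,0,0],-0.3],[6,[0,0,0],-0.45],[6,[2,0,0],-0.6],[6,[4,0,0],-0.75]]';python3 -m handwheel '[[6,[1,0,0],-0.12],[6,[1,0,0],-0.12],[6,[1,0,0],-0.12]]'; python3 -c "
from h import *
togo([.4466,.0939,.158],np.radians(95))
shot('wrist','w14')"
```

```text
time_s: 14.95
eef_pos: [0.4462, 0.0958, 0.3133]
tool_rot: [0.606, 1.485, -0.605]
force: [0.0, -0.2, -0.4]
width: 0.06
time_s: 15.45
eef_pos: [0.4466, 0.0942, 0.273]
tool_rot: [0.021, 1.57, -0.021]
force: [0.4, -0.5, -1.3]
width: 0.0601
time_s: 15.75
eef_pos: [0.4466, 0.0942, 0.2637]
tool_rot: [-0.066, 1.57, 0.066]
force: [1.0, -0.8, -0.1]
width: 0.0599
shift cm [10.57 -0.03  0.  ] turn -0.004 q [ 0.04 -0.1   1.68 -0.    1.57 -1.62] t 15.75
```

View pics/w14.png

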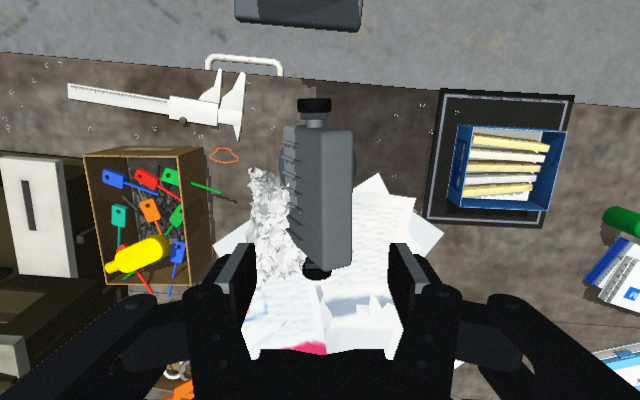

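```bash
python3 -m handwheel '[[6,[4,0,0],0],[6,[8,0,0],0],[6,[10,0,0],0],[6,[10.5,0,0],0],[6,[10.5,0,0],0]]'; python3 -m handwheel '[[6,[0,-0.2,0],0],[6,[0,-0.4,0],0],[6,[0,-0.4,0],0]]'; python3 -c "
from h import *
togo([.4466,.0939,.158],np.radians(95))
print(robot.observe()['force'])"
```

```text
time_s: 16.3
eef_pos: [0.4467, 0.0942, 0.1588]
tool_rot: [-0.067, 1.57, 0.067]
force: [1.3, 0.4, 0.0]
width: 0.0599
time_s: 16.6
eef_pos: [0.4472, 0.0899, 0.1592]
tool_rot: [-0.068, 1.568, 0.068]
force: [0.3, 0.3, 0.1]
width: 0.0601
shift cm [ 0.12  0.4  -0.03] turn -0.001 q [ 0.03 -0.05  1.84 -0.    1.35 -1.63] t 16.6
[0.25662603 0.32843959 0.12337485]
```

```bash
python3 -m handwheel '[[6,[0,-0.1,0],0],[6,[0,-0.1,0],0]]'; python3 -m handwheel '[[6,[0,-0.1,0],0],[6,[0,-0.1,0],0]]';python3 -m handwheel '[[6,[0,-0.1,0],0],[6,[0,-0.1,0],0]]'
```

```text
time_s: 16.8
eef_pos: [0.447, 0.0891, 0.1585]
tool_rot: [-0.068, 1.569, 0.068]
force: [0.1, -0.0, -0.5]
width: 0.0601
time_s: 17.0
eef_pos: [0.447, 0.0881, 0.1583]
tool_rot: [-0.069, 1.57, 0.068]
force: [0.5, 0.2, -0.2]
width: 0.06
time_s: 17.2
eef_pos: [0.447, 0.0875, 0.1583]
tool_rot: [-0.068, 1.57, 0.069]
force: [0.7, 5.1, -0.4]
width: 0.0598
```

```bash
python3 -m handwheel '[[6,[0,-0.1,0],0],[6,[0,-0.1,0],0]]'
python3 - <<'E'
from pl import *
cat=1
t=robot.get_calibration("side")
Ds=[robot.capture("side")[1] for i in range(2)]
q=np.array([(112,107),(298,130),(305,207),(142,183)])/6.5+[315,160]
cen=q.mean(0)
m=np.zeros(Ds[0].shape,np.uint8); cv2.fillConvexPoly(m,np.round((q-cen)*.85+cen).astype(np.int32),1)
P=cloud(t,np.median(Ds,0))[m>0]; fit(P,1,.0025)
print(robot.observe()["force"],T()[0])
E
```

```text
time_s: 17.4
eef_pos: [0.4471, 0.0869, 0.1585]
tool_rot: [-0.067, 1.57, 0.07]
force: [-1.7, 9.1, 5.2]
width: 0.06
237 [0.4412 0.1022 0.1185] [ 0.089 -0.89   0.447] az -84.3 from vertical 63.47
[-1.85977008  8.86962427  3.73519794] [0.4471479  0.08691072 0.15850498]
```

```bash
cat > sf.py <<'E'
from pl import *
t=robot.get_calibration("side")
Ds=[robot.capture("side")[1] for i in range(2)]
q=np.array([(112,107),(298,130),(305,207),(142,183)])/6.5+[315,160]
cen=q.mean(0)
for sc in(.7,.85):
    m=np.zeros(Ds[0].shape,np.uint8); cv2.fillConvexPoly(m,np.round((q-cen)*sc+cen).astype(np.int32),1)
    P=cloud(t,np.median(Ds,0))[m>0]; fit(P,1,.0025)
print(robot.observe()["force"],T()[0])
E
python3 -m handwheel '[[6,[0,-0.1,0],0],[6,[0,-0.1,0],0]]'; python3 sf.py
```

```text
time_s: 17.7
eef_pos: [0.4473, 0.0863, 0.1588]
tool_rot: [-0.067, 1.569, 0.071]
force: [-3.0, 13.4, 8.5]
width: 0.0603
179 [0.4417 0.1035 0.1203] [ 0.085 -0.894  0.439] az -84.6 from vertical 63.94
240 [0.4415 0.1027 0.1187] [ 0.085 -0.894  0.44 ] az -84.5 from vertical 63.87
[-4.74815759 12.60907798  7.7034438 ] [0.44724649 0.08629814 0.1588018 ]
```

```bash
python3 -m handwheel '[[6,[0,-0.15,0],0],[6,[0,-0.15,0],0]]'; python3 sf.py
```

```text
time_s: 18.0
eef_pos: [0.4475, 0.0854, 0.1593]
tool_rot: [-0.066, 1.568, 0.072]
force: [-5.7, 19.2, 15.7]
width: 0.0601
176 [0.4418 0.1032 0.1198] [ 0.08  -0.903  0.422] az -85.0 from vertical 65.01
240 [0.4413 0.1028 0.1188] [ 0.082 -0.905  0.416] az -84.8 from vertical 65.39
[-5.16828983 18.40135718 15.95318334] [0.44750242 0.08538523 0.15931191]
```

```bash
python3 -m handwheel '[[6,[0,0.4,0],0],[6,[0,0.8,0],0],[6,[-3,0.8,0],0],[6,[-8,0.8,0],0],[6,[-13,0.8,0],0]]'; python3 -m handwheel '[[6,[-2,0,0],0],[6,[-2,0,0],0]]'; python3 sf.py
python3 - <<'E'
from pl import *
c,p,d=shot("wrist","w15"); np.save("pics/w15.npy",d); pickle.dump(c,open("pics/w15.pkl","wb"))
X=cloud(c,d)
m=(d>0)&(X[...,2]>.125)&(X[...,2]<.18)&(X[...,0]>.405)&(X[...,0]<.49)&(X[...,1]>.06)&(X[...,1]<.14)
fit(X[m],2,.001)
dark=(p.max(2)<45)&(d>0)&(X[...,2]>.1)&(X[...,2]<.15)&(X[...,1]>0)&(X[...,1]<.18)&(X[...,0]>.35)&(X[...,0]<.55)
n,l,s,ce=cv2.connectedComponentsWithStats(dark.astype(np.uint8))
for k in range(1,n):
    if s[k,4]>60: print(s[k],X[l==k].mean(0).round(4))
roi=(X[...,0]>.36)&(X[...,0]<.50)&(X[...,1]>.225)&(X[...,1]<.36)&(d>0)
Q=X[roi&(X[...,2]>.034)&(X[...,2]<.046)]; print("rim",len(Q),cv2.minAreaRect((Q[:,:2]*1000).astype(np.float32)))
E
```

```text
time_s: 18.6
eef_pos: [0.4461, 0.0917, 0.2894]
tool_rot: [-0.069, 1.571, 0.068]
force: [1.5, -0.5, 0.4]
width: 0.0601
time_s: 18.8
eef_pos: [0.4474, 0.0917, 0.3112]
tool_rot: [-0.069, 1.565, 0.068]
force: [0.0, 0.5, -0.5]
width: 0.06
173 [0.4414 0.1031 0.1196] [ 0.071 -0.905  0.418] az -85.5 from vertical 65.26
240 [0.4414 0.1028 0.1191] [ 0.077 -0.909  0.409] az -85.1 from vertical 65.84
[-0.20505195  0.32573789 -1.18496655] [0.44662132 0.09163221 0.30772732]
2122 [0.4459 0.1029 0.1596] [-0.038  0.386  0.922] az 95.6 from vertical 22.8
1779 [0.4458 0.0843 0.1468] [ 0.082 -0.905  0.417] az -84.8 from vertical 65.38
[305  99  29  13 345] [0.3803 0.0833 0.1345]
[308 237  25  20 224] [0.5136 0.0944 0.1345]
rim 711 ((430.1091003417969, 293.0040283203125), (86.50041198730469, 99.08367156982422), 2.1026649475097656)
```

View pics/w15.png

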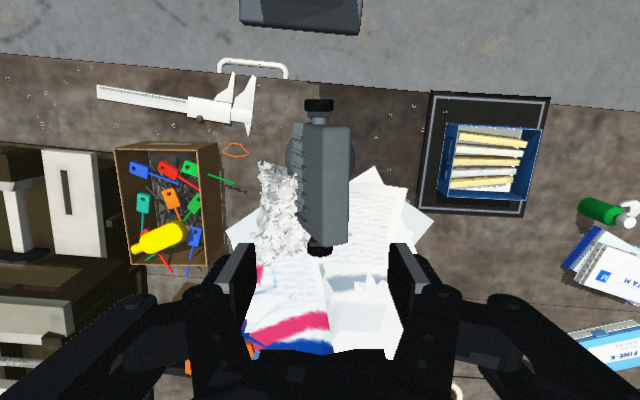

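Run:
```python
from h import *
c,p,d=shot("side","s16",(190,120,410,290),3.6)
X=cloud(c,d);hsv=cv2.cvtColor(p,cv2.COLOR_BGR2HSV)
g=(hsv[...,0]>40)&(hsv[...,0]<85)&(hsv[...,1]>100)&(X[...,0]>.4)&(X[...,0]<.55)&(X[...,1]>.42)&(X[...,1]<.52)&(d>0)
print(X[g].mean(0),g.sum()); robot.job_done(); print(robot.observe()["time_s"])
```

```text
[0.47166688 0.4604693  0.03077345] 130
the job is handed in; nothing more can be done
the job is handed in; nothing more can be done
```

View pics/s16.png

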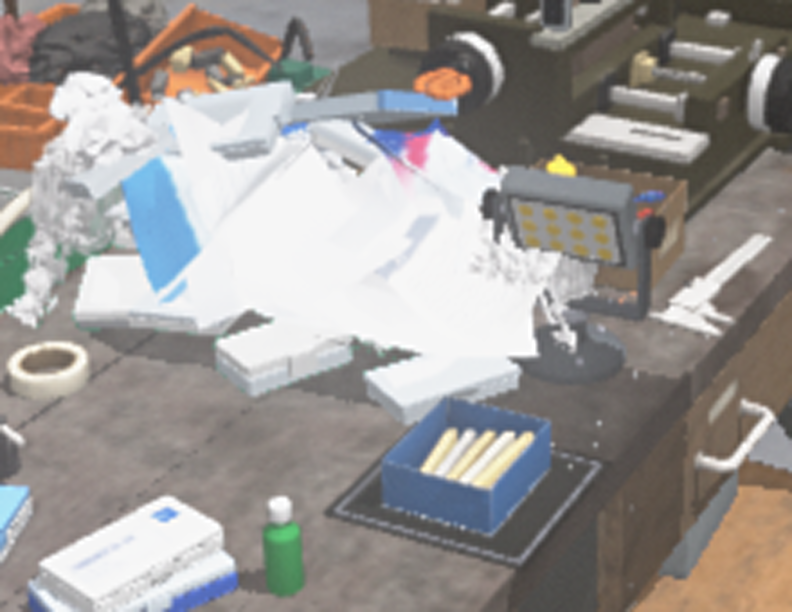

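The box is on the mat and the lamp is aimed at it; I handed the job in at about 19 s of the 48 s allowed.

- **Box:** I pinched its far wall and slid it along the bench onto the mat. The last checks put its centre about 2 mm from the mat's centre, turned the same way as the mat to within about 0.5°.
- **Lamp swivel:** I pinched the top edge and turned the head about 30°. It now points about 95.0° in the bench plane, and the box lies at 94.7°.
- **Lamp tilt:** My first push tilted the head too far, to about 27°, so I nudged it back. The final tilt readings were 24.2° to 24.7° from the side camera, 24.6° from the back of the head and 22.8° from its top face, against the 24.6° needed. The top-face reading is about 2° off the others. I think it is the weakest, because that face is narrow with rounded edges.
- **Vial and calipers:** The vial still stands upright, and its measured position is within about 2 mm of the start. The calipers look unmoved in the pictures, but I did not measure them. The gripper was clear of everything at hand-in.

**Closing on the wall:** At my first close on the box wall the fingertips pressed down with about 5 N, probably on the strips. I let go, raised the gripper about 4 mm and gripped again before sliding.

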